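# Index the well plate and take up the dispenser

## Robot

A 6-joint arm with a two-finger parallel gripper is mounted at the origin on the work surface. World frame = base frame: x ahead of the robot, y to its left, z up, the work surface at z = 0. Lengths are in mm, angles in rad, forces in N, time in s.
With the tool pointing down it reaches from about 350 to 975 mm from the base axis. Payload 7.1 kg.
Tool frame: the origin (TCP) lies at the very end of the fingers, on their centre line; the grasp point (between the pads) lies 19 mm behind it; z points along the fingers, y is the direction in which the jaws open and shut (so a half turn about z gives the same grasp; the last joint's range is limited). The gripper opens to 88 mm and grips with 3 to 60 N. Pads are 20 mm wide; open, the fingers measure 115 mm over their backs; the gripper's body (75 mm by 178 mm) begins 61 mm behind the grasp point.
Start: joints at [-1.124, 0.423, 1.63, -0, 1.089, -0.019], TCP at [280.725, -558.389, 194.675] pointing down, gripper open.
Joint ranges: [-3, 3], [-0.9, 2.11], [0.09, 2.58], [-1.31, 4.45], [0.11, 2.69], [-2.54, 2.54]. Speed limits (rad/s): [2.39, 2.39, 3.01, 3.14, 3.14, 3.14].

## Interface

Orientations are given as a rotation vector (axis times angle).
In Python, from station import bot gives the robot as it stands.
- The arm moves only by the tool jog_arm, never from a script. Its argument "increments" is text: rows parted by semicolons, each of 4 numbers parted by spaces: the shift along the tool's x, y, z in cm, then the turn about the tool's z in degrees. A call has exactly 8 rows; each row is the pose to reach, as a shift and turn from the pose measured when the call began, along the tool's axes at that moment; what a row does not reach only later rows make up. A row lasts 1/10 s, in which the tool goes at most 50 mm and 8.59 degrees, less where a joint would pass 70% of its speed; a pose out of reach is approached as far as the arm can. A call with a gripper value outside its range is refused whole. "jaw" is the opening, from -1 (shut) to 1 (fully open), set as the call begins (left out, the last holds). The fingers move at their own pace and stop on an object; "newtons" is the grip in N (left out, the last holds). Time passes only in rows, so rows that repeat a pose let the fingers close, or fill a call up. It gives the time, the measured TCP pose, the force and the opening at its end, in the units of the state.
- bot.state(): the state, without advancing time (a new reading comes with each control period).
- bot.get_image(name): name is "scene" or "top" or "wrist"; returns (picture, depth): 384x512x3 uint8, red, green, blue; 384x512 float32, mm along the optical axis (not along the pixel's ray), 0 where there is no reading.
- bot.camera_params(name): a dict with "fx", "fy", "cx", "cy" (pixels), "T" (4x4, takes a point from camera to world coordinates). Camera axes: x right, y down, z forward; pixel columns grow to the right and rows downward; lengths in mm; the calibration is good to about 2 mm. The wrist camera is an equidistant fisheye: a pixel r from the principal point sees the ray r / f radians off the axis. A picture is of the moment at which its call begins: read the wrist's pose just before it. camera_params takes no time and is no camera call; for the wrist camera it gives the pose at the moment of the call.
- bot.hand_in(): hands the job in, once; it reports no verdict.
The state is a dict: "time_s": time; "joint_pos": joint angles; "dq": joint speeds; "effort": joint torques, N m; "ee_pos": TCP position; "orientation": TCP orientation; "wrist_force": force on the tool from outside, world axes, zero at the start; "ft_torque": the same for the moment, N m; "gripper_width": finger opening in mm.
Only numpy, scipy, OpenCV 4.12 (cv2) and the standard library are available. Lean on these libraries where they do the work, as an engineer would, in place of code of your own. Each camera call takes 0.05 s, during which the arm holds its last target.

## Task

Get the well plate ready for dosing: slide the plate on its x-y table (it has a black upright knob to move it by) until the red-ringed well is centred under the fixed pointer and stop there for a moment, then slide it on until the blue-ringed well is centred under the pointer and leave it there. Then draw the white and yellow hand dispenser up out of its green sleeve, and hold it in the gripper, still, slanted at about 45 degrees, with its tip downward over the well plate and raised, the tip 12 to 25 cm above the bench; finish while holding it like that, do not put it down or let go. Leave the white bottle, the red-capped jar and the tube rack where they are.

Things in the scene. Friction and masses are not known exactly. Their poses are not given: they have to be found in the camera images.
- stage: Grey x-y slide table screwed to the bench: base 14 mm thick, reaching 100 mm to -x, 120 mm to +x and 120 mm to each side in y of its origin, which lies on the bench right below the pointer. Its x axis points from the knob side to the pointer's post; its x and y are the slide directions. Stands left or right of the middle, turned up to 17 degrees.
- pointer_tip (a point): Lower end of the fixed black needle pointer, 58 mm above the bench, 4 mm above the plate's top. The needle hangs from a 12 mm wide bar (top 92 mm above the bench) that runs along the table's x axis to a post (26 x 22 mm, 94 mm high) 105 mm to +x of the needle. Fixed to the table's base.
- well_red (a point): Centre of the red-ringed well, at the plate's top face (54 mm above the bench). Wells are 16 mm across, 19.3 mm apart. In the table's axes it lies 29 mm to +x and 48 mm to +y of the plate's centre.
- well_blue (a point): Centre of the blue-ringed well, at the plate's top face. It lies 10 mm to -x and 29 mm to -y of the plate's centre in the table's axes.
- plate_center (a point): Centre of the top face of the white well plate (86 mm along the table's x, 128 mm along its y, top 54 mm above the bench). The plate is fixed on the sliding carriage and does not turn against the table.
- knob (a point): Carriage's upright black grip knob, a round pin 18 mm in diameter from 34 to 89 mm above the bench; point on its axis, 67 mm up. Fixed to the carriage, 88 mm to -x of the plate's centre in table axes; pinch it from above or push it. Carriage, plate and knob slide both ways together (1.2 N friction in each direction) and stay where left.
- x_saddle (a joint): Position of the x slide in m along the table's x axis, -0.04 to 0.04; 0 when the plate's centre is level with the pointer in x.
- carriage (a joint): Position of the y slide in m along the table's y axis, -0.058 to 0.058; 0 when the plate's centre is level with the pointer in y.
- stand_mouth (a point): Centre of the open upper rim of the dispenser's holder, 90 mm above the bench: an upright green sleeve, 40 mm outside and 28 mm inside diameter, on a grey disc 90 mm across, screwed to the bench.
- dispenser_grip (a point): Middle of the dispenser's white round handle, 25 mm in diameter; on its axis, 120 mm above the tip; z axis points from tip to top. Loose, about 80 g, 167 mm long: yellow nose (to 23 mm thick) 0-70 mm above the tip, grey collar 37 mm across 70-77 mm, handle 77-155 mm, yellow button 14 mm across to 167 mm. Balances about 100 mm above the tip.
- dispenser_tip (a point): Tip (lower end) of the dispenser's yellow nose, on its axis. At the start the dispenser stands upright in the sleeve, its collar on the rim, the tip 20 mm above the bench: it must rise 70 mm to be clear.
- bottle: Bystander: white bottle with a blue cap, 56 mm in diameter, 125 mm high; origin at the centre of its underside.
- jar: Bystander: clear jar with a red cap, 48 mm in diameter, 55 mm high; origin at the centre of its underside.
- tube_rack: Bystander: green rack, 170 x 75 mm (its x, y), full of red- and yellow-capped tubes, 86 mm high; origin at the centre of its underside.
There are look-alikes about, which are no part of the job. Leave any purple look-alike of the part that bears dispenser_grip alone.

How it is judged:
By the outcome, as a careful person would: the job done as asked, in the order asked, and still so for the second after the job is handed in, while the arm keeps its last pose, push and grip.
It also fails if it takes over 72 s, if anything falls off the work surface, if the arm or the gripper's body presses on something with over 40 N, if the wrist force passes 120 N, or if a joint passes its speed limit or range.

## Working session

There is one attempt and no reset: what is moved stays moved. The work goes in short steps, Python scripts to look and compute and a tool call to move; the robot and the scene stay as the last step left them, time stands still between calls to the robot, and variables do not carry over. Pictures are saved under pics/ and viewed, and the job is handed in when it is done.

Besides the shell and the picture viewer there is one more tool, called after "Request:" by a JSON object that holds its "fn" and its "kwargs", one argument or row to a line. jog_arm: Moves the arm, as the interface text tells. Its arguments: {"type":"object","properties":{"increments":{"type":"string"},"jaw":{"type":"number"},"newtons":{"type":"number"}},"required":["increments"]}

```bash
mkdir -p pics; ls
cat > h.py <<'E'
import numpy as np, cv2
from station import bot
from scipy.spatial.transform import Rotation as R
def ray(p,u,v,fish=False):
    if fish:
        a=np.array([(u-p['cx'])/p['fx'],(v-p['cy'])/p['fy']]);t=np.hypot(*a)
        d=np.array([*(a/max(t,1e-9)*np.sin(t)),np.cos(t)])
    else: d=np.array([(u-p['cx'])/p['fx'],(v-p['cy'])/p['fy'],1.])
    T=np.array(p['T']); return T[:3,3],T[:3,:3]@d
def onz(p,u,v,z,fish=False):
    o,d=ray(p,u,v,fish); return o+d*(z-o[2])/d[2]
def dep(p,D,u,v):
    o,d=ray(p,u,v); return o+d*D[int(v),int(u)]
def tri(rs):
    A=np.zeros((3,3));b=np.zeros(3)
    for o,d in rs:
        d=d/np.linalg.norm(d);M=np.eye(3)-np.outer(d,d);A+=M;b+=M@o
    return np.linalg.solve(A,b)
E
python3 - <<'E'
from h import *
print(bot.state())
for n in ['scene','top','wrist']:
    p=bot.camera_params(n);im,D=bot.get_image(n);np.savez('pics/%s0.npz'%n,im=im,D=D,**p)
    print(n,{k:np.round(v,2) for k,v in p.items()})
    cv2.imwrite('pics/%s0.png'%n,cv2.resize(im[:,:,::-1],(800,600),interpolation=cv2.INTER_CUBIC))
E
```

```text
pics
{'time_s': 0.0, 'joint_pos': array([-1.12400053e+00,  4.23842921e-01,  1.63066905e+00, -1.64803067e-05,
        1.08860028e+00, -1.90112207e-02]), 'dq': array([ 9.48258719e-04, -9.25406555e-04,  2.09346136e-04,  7.08052793e-05,
        6.83490037e-05, -1.61091721e-03]), 'effort': array([ 4.26932238e-04, -5.44622648e+01, -2.73661888e+01,  6.42773858e-02,
        2.27955810e-02, -1.04714977e-04]), 'ee_pos': array([ 280.47238282, -557.8738722 ,  193.908662  ]), 'orientation': array([-3.05532610e+00, -7.24760576e-01,  5.28826459e-04]), 'wrist_force': array([-0.0683842 ,  0.00832455,  0.26968369]), 'ft_torque': array([ 0.01202574,  0.02096899, -0.0158515 ]), 'gripper_width': 88.0273136048879}
scene {'fx': np.float64(498.64), 'fy': np.float64(498.64), 'cx': np.float64(258.38), 'cy': np.float64(193.83), 'T': array([[ 7.20000e-01,  3.80000e-01, -5.80000e-01,  1.44808e+03],
       [ 7.00000e-01, -4.10000e-01,  5.90000e-01, -7.73950e+02],
       [-2.00000e-02, -8.30000e-01, -5.60000e-01,  9.05300e+02],
       [ 0.00000e+00,  0.00000e+00,  0.00000e+00,  1.00000e+00]])}
top {'fx': np.float64(486.74), 'fy': np.float64(486.74), 'cx': np.float64(265.0), 'cy': np.float64(195.52), 'T': array([[-3.00000e-02, -1.00000e+00,  7.00000e-02,  4.98960e+02],
       [-1.00000e+00,  3.00000e-02,  0.00000e+00,  1.08350e+02],
       [-0.00000e+00, -7.00000e-02, -1.00000e+00,  1.28605e+03],
       [ 0.00000e+00,  0.00000e+00,  0.00000e+00,  1.00000e+00]])}
wrist {'fx': np.float64(297.32), 'fy': np.float64(297.32), 'cx': np.float64(255.92), 'cy': np.float64(193.46), 'T': array([[ 4.5000e-01, -8.6000e-01, -2.5000e-01,  3.4985e+02],
       [-8.9000e-01, -4.3000e-01, -1.2000e-01, -5.2390e+02],
       [-0.0000e+00,  2.8000e-01, -9.6000e-01,  3.8459e+02],
       [ 0.0000e+00,  0.0000e+00,  0.0000e+00,  1.0000e+00]])}
```

View pics/scene0.png

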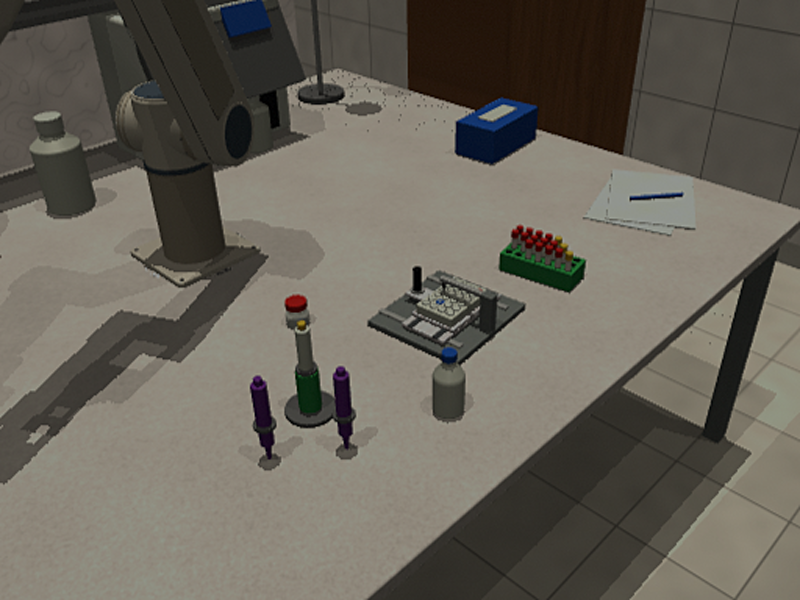

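View pics/top0.png

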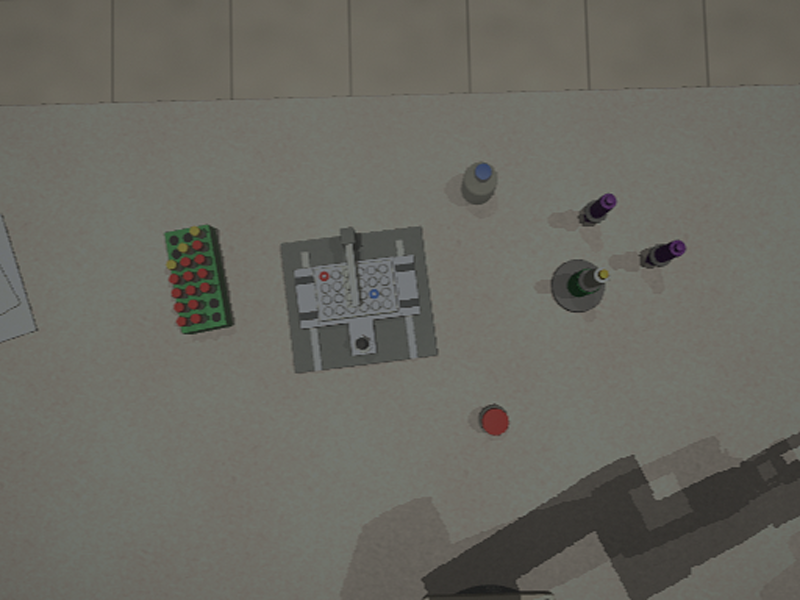

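View pics/wrist0.png

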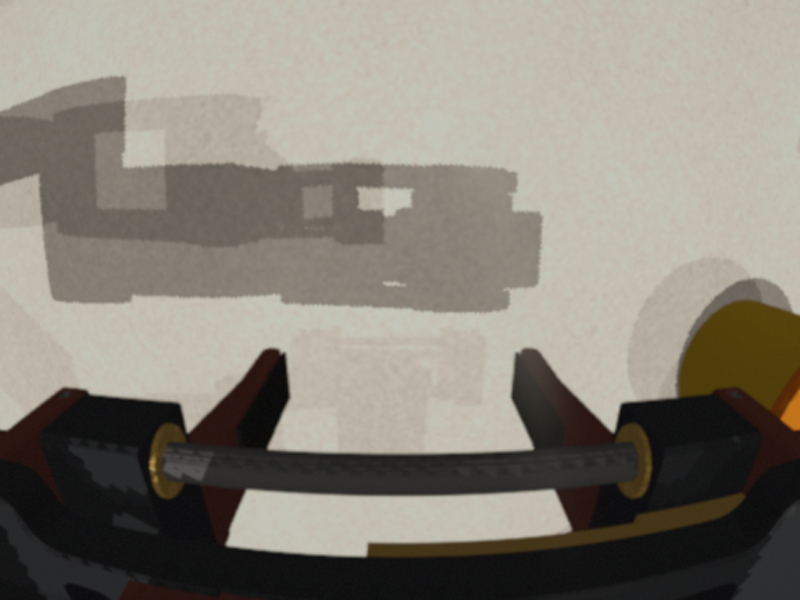

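Run:
```python
from h import *
z=np.load('pics/top0.npz');im=z['im']
c=im[135:250,170:290];c=np.clip(c.astype(float)*1.8,0,255).astype(np.uint8)
cv2.imwrite('pics/tz.png',cv2.resize(c[:,:,::-1],None,fx=5,fy=5,interpolation=cv2.INTER_CUBIC))
z=np.load('pics/scene0.npz');im=z['im']
c=im[160:240,230:350];c=np.clip(c.astype(float)*1.8,0,255).astype(np.uint8)
cv2.imwrite('pics/sz.png',cv2.resize(c[:,:,::-1],None,fx=6,fy=6,interpolation=cv2.INTER_CUBIC))
```

```text
(no output)
```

View pics/tz.png

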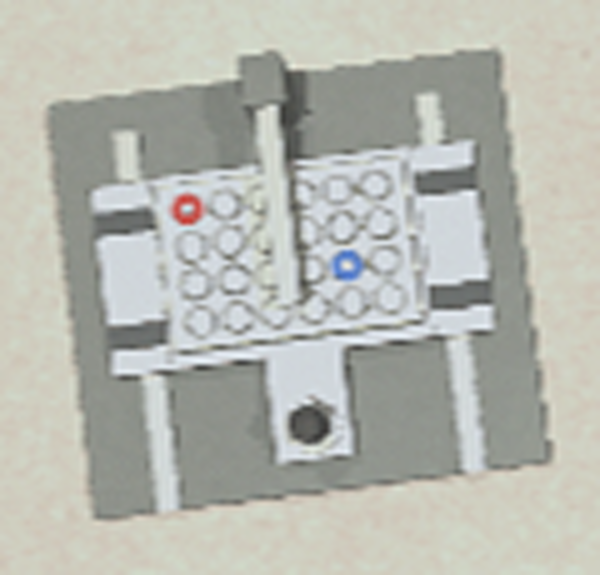

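View pics/sz.png

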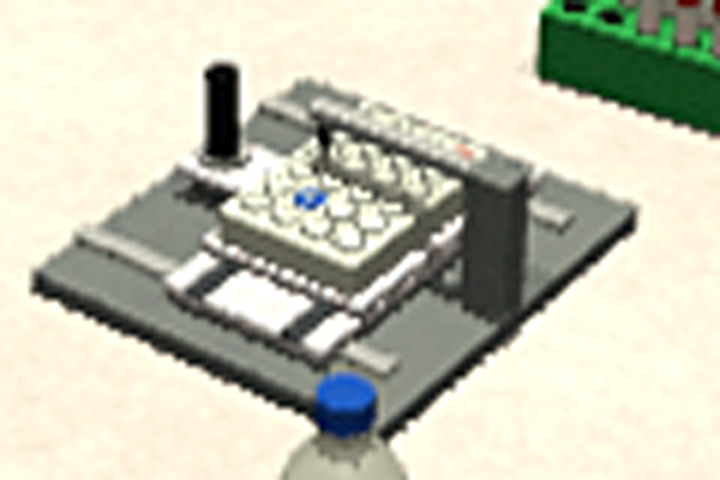

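Run:
```python
from h import *
from scipy.optimize import least_squares
z=dict(np.load('pics/top0.npz'));im=z['im'].astype(int);D=z['D']
f=lambda u,v:(u/5+170-0.4,v/5+135-0.4)
C=[(48,105),(498,48),(552,462),(97,520)];L=[(120,120),(120,-120),(-100,-120),(-100,120)]
P=[onz(z,*f(*c),14)[:2] for c in C];print('corners',np.round(P,1))
def res(q):
    c,s=np.cos(q[2]),np.sin(q[2]);M=np.array([[c,-s],[s,c]])
    return np.concatenate([q[:2]+M@np.array(l)-p for l,p in zip(L,P)])
r=least_squares(res,[500,150,0]);print('stage',r.x[:2],np.degrees(r.x[2]),np.round(r.fun,1))
O=r.x[:2];c,s=np.cos(r.x[2]),np.sin(r.x[2]);M=np.array([[c,-s],[s,c]])
r_,g,b=im[...,0],im[...,1],im[...,2]
def cen(m,box):
    k=np.zeros(m.shape,bool);k[box[1]:box[3],box[0]:box[2]]=1;m=m&k;v,u=np.nonzero(m);return u.mean(),v.mean(),len(u)
red=cen((r_-g>30),(170,135,290,250));blue=cen((b-r_>25),(170,135,290,250));
for n,q,zz in(('red',red,54),('blue',blue,54)):
    w=onz(z,q[0],q[1],zz);print(n,q,np.round(w,1),'depthpt',np.round(dep(z,D,q[0],q[1]),1),'table',np.round(M.T@(w[:2]-O),1))
k=f(309,424);w=onz(z,*k,89);print('knob',np.round(w,1),np.round(dep(z,D,*k),1),np.round(M.T@(w[:2]-O),1))
# bar/post direction
for a in [(290,302),(265,105),(262,62)]:
    w=onz(z,*f(*a),92);print('bar',np.round(w,1),np.round(M.T@(w[:2]-O),1),np.round(dep(z,D,*f(*a)),1))
s=dict(np.load('pics/scene0.npz'));ims=s['im'].astype(int)
fs=lambda u,v:(u/6+230-.4,v/6+160-.4)
w=onz(s,*fs(326,172),58);print('tip scene',np.round(w,1),np.round(M.T@(w[:2]-O),1))
w=onz(s,*fs(309,199),54);print('blue scene',np.round(w,1)); w=onz(s,*fs(222,70),89);print('knob scene',np.round(w,1))
print('knob tri',tri([ray(s,*fs(222,70)),ray(z,*k)]),'blue tri',tri([ray(s,*fs(309,199)),ray(z,*blue[:2])]))
# dispenser
g=lambda u,v:(u*.64,v*.64)
m=(im[...,0]-im[...,2]>45)&(im[...,1]-im[...,2]>30);d=cen(m,(370,160,400,190));print('button top',d,np.round(onz(z,d[0],d[1],187),1))
ms=(ims[...,0]-ims[...,2]>60)&(ims[...,1]-ims[...,2]>40);e=cen(ms,(180,195,205,220));print(e,np.round(onz(s,e[0],e[1],183),1),tri([ray(s,*e[:2]),ray(z,*d[:2])]))
i=im[150:210,340:450];cv2.imwrite('pics/td.png',cv2.resize(np.clip(i*1.8,0,255).astype(np.uint8)[:,:,::-1],None,fx=7,fy=7,interpolation=cv2.INTER_CUBIC))
i=ims[180:310,150:240];cv2.imwrite('pics/sd.png',cv2.resize(np.clip(i*1.8,0,255).astype(np.uint8)[:,:,::-1],None,fx=4.5,fy=4.5,interpolation=cv2.INTER_CUBIC))
```

```text
corners [[698.9 331.7]
 [722.5  93.7]
 [503.7  71.8]
 [480.2 309.6]]
stage [591.36998042 200.73250345] 5.698387946159185 [ 0.   0.3  0.2 -0.5  0.  -0.4 -0.3  0.6]
red (np.float64(206.96153846153845), np.float64(176.42307692307693), 26) [637.2 254.9  54. ] depthpt [637.1 254.8  54.7] table [50.9 49.3]
blue (np.float64(238.92857142857142), np.float64(187.71428571428572), 28) [606.  174.3  54. ] depthpt [605.9 174.2  55.3] table [ 12.  -27.8]
knob [525.4 192.8  89. ] [525.4 192.9  87.6] [-66.4  -1.4]
bar [585.5 200.5  92. ] [-5.8  0.4] [585.5 200.4  93.1]
bar [683.6 210.7  92. ] [92.7  0.7] [683.  210.4  95.4]
bar [705.1 211.7  92. ] [114.2  -0.4] [704.5 211.4  95.4]
tip scene [599.2 192.4  58. ] [ 7.  -9.1]
blue scene [605.5 172.4  54. ]
knob scene [525.9 192.6  89. ]
knob tri [525.48329353 192.85984984  88.69708855] blue tri [605.5077884  173.69583616  53.48501381]
button top (np.float64(386.17391304347825), np.float64(175.0), 23) [ 614.  -167.5  187. ]
(np.float64(192.2941176470588), np.float64(206.58823529411765), 17) [ 611.4 -167.9  183. ] [ 613.81698629 -168.71378475  184.59506418]
```

```bash
python3 -c "
import cv2,numpy as np
a=cv2.imread('pics/td.png');b=cv2.imread('pics/sd.png');print(a.shape,b.shape)"
```

```text
(420, 770, 3) (585, 405, 3)
```

View pics/td.png

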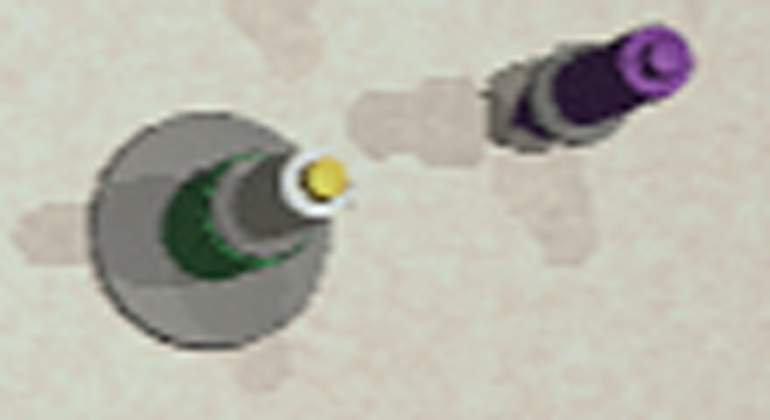

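View pics/sd.png

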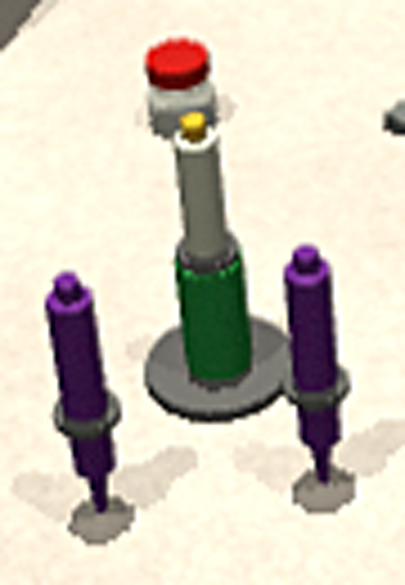

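```bash
cat >> h.py <<'E'
S0=np.array([591.4,200.7]);TH=np.radians(5.7)
M0=np.array([[np.cos(TH),-np.sin(TH)],[np.sin(TH),np.cos(TH)]])
def go(x,y,z,yaw=None,n=8):
    s=bot.state();Rm=R.from_rotvec(s['orientation']).as_matrix()
    d=Rm.T@(np.array([x,y,z])-s['ee_pos'])/10
    cur=np.degrees(np.arctan2(Rm[1,0],Rm[0,0]));t=0
    if yaw is not None:t=-((yaw-cur+180)%360-180)
    print('pos',np.round(s['ee_pos'],1),'yaw',round(cur,2),'F',np.round(s['wrist_force'],1),'w',round(s['gripper_width'],1),'t',s['time_s'])
    print('shift cm',np.round(d,2),'turn',round(t,2),'rows>=',np.linalg.norm(d)/5,abs(t)/8.59)
def tab(x,y): return S0+M0@np.array([x,y])
E
python3 - <<'E'
from h import *
print(bot.state()['joint_pos'])
go(525.4,194,150,5.7)
s=dict(np.load('pics/scene0.npz'))
T=s['T']
for P in [(591.4,200.7,58),(591.4,200.7,85)]:
    q=np.linalg.inv(T)@np.array([*P,1]);u=q[0]/q[2]*s['fx']+s['cx'];v=q[1]/q[2]*s['fy']+s['cy'];print((u-230)*6,(v-160)*6)
E
```

```text
[-1.12400375e+00  4.23700389e-01  1.63051469e+00 -3.29910479e-05
  1.08859906e+00 -1.89769631e-02]
pos [ 280.5 -558.   194.1] yaw 26.69 F [0.5 0.6 0.2] w 87.9 t 0.15
shift cm [ 55.65 -56.18   4.47] turn 20.99 rows>= 15.841515317130819 2.4432487134751195
322.93733802449105 157.46702833630803
323.5389906993789 113.32891976317671
```

Request:
{"fn": "jog_arm", "kwargs": {
  "increments": "3.4 -3.4 0 2;6.8 -6.8 0 5;10.2 -10.2 0 8;13.6 -13.6 0 11;17 -17 0 14;20.4 -20.4 0 17;23.8 -23.8 0 20;27.2 -27.2 0 21",
  "jaw": 1,
  "newtons": 20
}}

```text
time_s: 0.95
ee_pos: [401.5, -191.0, 194.5]
orientation: [-3.137, -0.152, 0.0]
wrist_force: [1.0, -0.4, 0.2]
gripper_width: 87.7
```

Run:
```python
from h import *
print(bot.state()['joint_pos'])
go(525.4,194,150,5.7)
```

```text
[-4.71297510e-01  1.55459214e-01  2.01212931e+00  9.20643914e-04
  9.74731017e-01  1.00185613e+00]
pos [ 401.5 -191.   194.5] yaw 5.56 F [ 1.  -0.4  0.2] w 87.7 t 0.95
shift cm [ 16.06 -37.11   4.48] turn -0.14 rows>= 8.136966579404685 0.015728590581675136
```

Request:
{"fn": "jog_arm", "kwargs": {
  "increments": "2.0 -4.5 0 0;4 -9 0 0;6 -13.5 0 0;8 -18 0 0;10 -22.5 0 0;12 -27 0 0;14 -32 1 0;16 -36.5 2 0"
}}

```text
time_s: 1.75
ee_pos: [524.2, 185.4, 175.8]
orientation: [-3.137, -0.153, -0.001]
wrist_force: [1.0, -1.1, -0.9]
gripper_width: 87.8
```

Run:
```python
from h import *
go(525.4,194,150,5.7)
n='wrist';p=bot.camera_params(n);im,D=bot.get_image(n);np.savez('pics/w1.npz',im=im,D=D,**p)
cv2.imwrite('pics/w1.png',cv2.resize(im[:,:,::-1],(800,600),interpolation=cv2.INTER_CUBIC))
```

```text
pos [524.2 185.4 175.8] yaw 5.59 F [ 1.  -1.1 -0.9] w 87.8 t 1.75
shift cm [ 0.2  -0.84  2.58] turn -0.11 rows>= 0.5440839801603928 0.012439469808919613
```

View pics/w1.png

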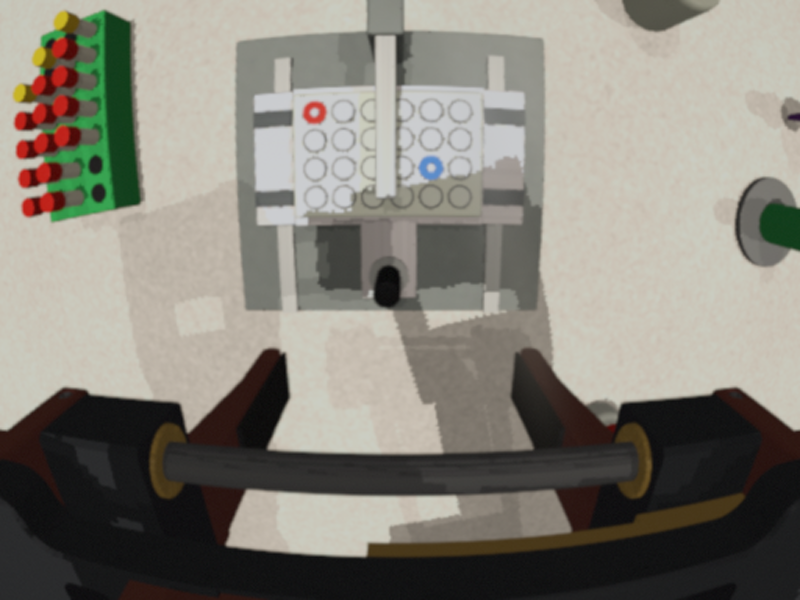

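Run:
```python
from h import *
z=dict(np.load('pics/w1.npz'));D=z['D'];im=z['im'].astype(int)
def cen(m,b):
    k=np.zeros(m.shape,bool);k[b[1]:b[3],b[0]:b[2]]=1;v,u=np.nonzero(m&k);return u.mean(),v.mean(),len(u)
red=cen(im[...,0]-im[...,1]>50,(185,55,220,90));blue=cen(im[...,2]-im[...,0]>40,(255,90,300,125))
q={'red':(red,54),'blue':(blue,54),'knobtop':((387*.64,275*.64),89),'barend':((386*.64,195*.64),92),'bc1':((237*.64,41*.64),14),'bc2':((544*.64,39*.64),14),'bc3':((538*.64,310*.64),14),'bc4':((246*.64,310*.64),14)}
for n,(c,h) in q.items():
    w=onz(z,c[0],c[1],h,True);print(n,np.round(w,1),'tab',np.round(M0.T@(w[:2]-S0),1))
t=dict(np.load('pics/top0.npz'))
print(tri([ray(z,*red[:2],True),ray(t,206.96,176.42)]),tri([ray(z,*blue[:2],True),ray(t,238.93,187.71)]))
```

```text
red [636.5 254.   54. ] tab [50.1 48.6]
blue [605.6 173.1  54. ] tab [ 11.3 -28.9]
knobtop [537.2 194.5  89. ] tab [-54.6  -0.7]
barend [585.9 199.6  92. ] tab [-5.5 -0.6]
bc1 [697.8 330.3  14. ] tab [118.7 118.4]
bc2 [720.8  92.9  14. ] tab [ 118.  -120.1]
bc3 [503.5  69.9  14. ] tab [-100.5 -121.5]
bc4 [479.8 308.6  14. ] tab [-100.3  118.5]
[638.09093891 256.24066261  42.65982078] [605.33422407 173.70124719  63.3116186 ]
```

Run:
```python
from h import *
go(525.7,194.2,50,5.7)
```

```text
pos [526.  191.1 174.4] yaw 5.7 F [2.1 3.9 0.5] w 87.7 t 1.8
shift cm [-0.02 -0.27 12.44] turn 0.0 rows>= 2.4889060482787246 0.00014169805896055467
```

Request:
{"fn": "jog_arm", "kwargs": {
  "increments": "0 -0.3 0 0;0 -0.3 3 0;0 -0.3 6 0;0 -0.3 9 0;0 -0.3 11 0;0 -0.3 12.4 0;0 -0.3 12.4 0;0 -0.3 12.4 0"
}}

```text
time_s: 2.6
ee_pos: [526.2, 194.3, 50.9]
orientation: [-3.134, -0.155, -0.003]
wrist_force: [0.6, -0.2, 0.6]
gripper_width: 87.8
```

Run:
```python
from h import *
go(525.7,194.2,50,5.7)
n='wrist';p=bot.camera_params(n);im,D=bot.get_image(n);np.savez('pics/w2.npz',im=im,D=D,**p)
cv2.imwrite('pics/w2.png',cv2.resize(im[:,:,::-1],(800,600),interpolation=cv2.INTER_CUBIC))
go(525.7,194.2,50,5.7)
```

```text
pos [526.2 194.3  50.9] yaw 5.67 F [ 0.6 -0.2  0.6] w 87.8 t 2.6
shift cm [-0.05  0.    0.09] turn -0.03 rows>= 0.020996765965828557 0.0036316430856163794
pos [526.6 194.5  51.4] yaw 5.68 F [-0.3  0.4 -0.1] w 87.8 t 2.65
shift cm [-0.09  0.03  0.14] turn -0.02 rows>= 0.03356708317590448 0.0023316039977819827
```

View pics/w2.png

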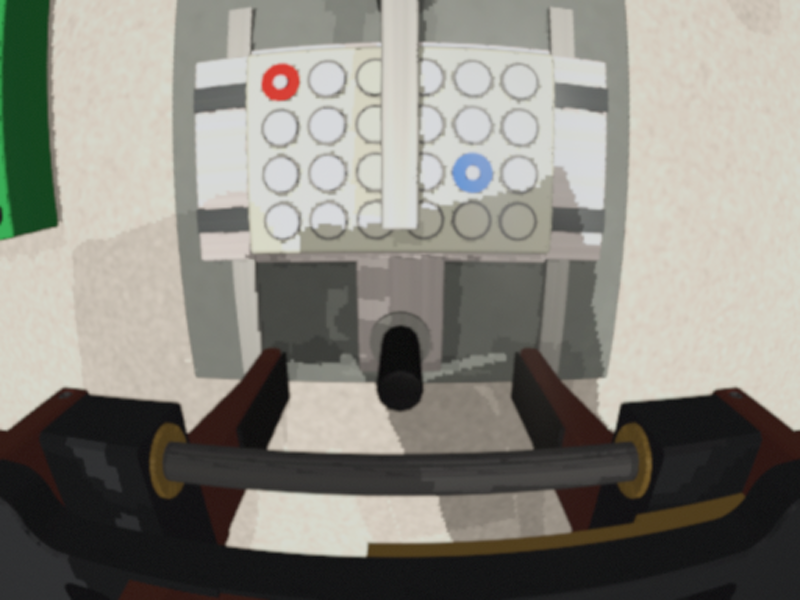

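Request:
{"fn": "jog_arm", "kwargs": {
  "increments": "0 0 0.1 0;0 0 0.1 0;0 0 0.1 0;0 0 0.1 0;0 0 0.1 0;0 0 0.1 0;0 0 0.1 0;0 0 0.1 0",
  "jaw": -1,
  "newtons": 25
}}

```text
time_s: 3.45
ee_pos: [526.6, 194.5, 50.3]
orientation: [-3.133, -0.155, -0.004]
wrist_force: [0.2, 0.3, -0.3]
gripper_width: 27.4
```

```bash
cat >> h.py <<'E'
def cenm(m,b=None):
    if b is not None:
        k=np.zeros(m.shape,bool);k[b[1]:b[3],b[0]:b[2]]=1;m=m&k
    v,u=np.nonzero(m);return u.mean(),v.mean(),len(u)
def biggest(m):
    n,l,s,c=cv2.connectedComponentsWithStats(m.astype(np.uint8));i=1+np.argmax(s[1:,4]);return c[i],s[i]
E
python3 - <<'E'
from h import *
n='wrist';p=bot.camera_params(n);im,D=bot.get_image(n);np.savez('pics/w3.npz',im=im,D=D,**p)
go(525.7,194.2,50,5.7)
im=im.astype(int);z=p
cv2.imwrite('pics/w3.png',cv2.resize(im[:,:,::-1].astype(np.uint8),(800,600),interpolation=cv2.INTER_CUBIC))
red=cenm(im[...,0]-im[...,1]>80,(150,30,215,80));blue=cenm(im[...,2]-im[...,0]>40,(255,80,340,135))
for n,c in(('red',red),('blue',blue)):
    w=onz(z,c[0],c[1],54,True);print(n,c,np.round(w,1),'tab',np.round(M0.T@(w[:2]-S0),1))
E
```

```text
pos [526.6 194.5  50.4] yaw 5.68 F [-0.6  0.4  0.3] w 23.3 t 3.5
shift cm [-0.09  0.02  0.03] turn -0.02 rows>= 0.019554474706537657 0.0026083721009475566
red (np.float64(179.32085561497325), np.float64(52.73529411764706), 374) [636.5 254.   54. ] tab [50.2 48.5]
blue (np.float64(302.27191011235954), np.float64(110.90337078651686), 445) [605.7 173.1  54. ] tab [ 11.5 -28.9]
```

View pics/w3.png

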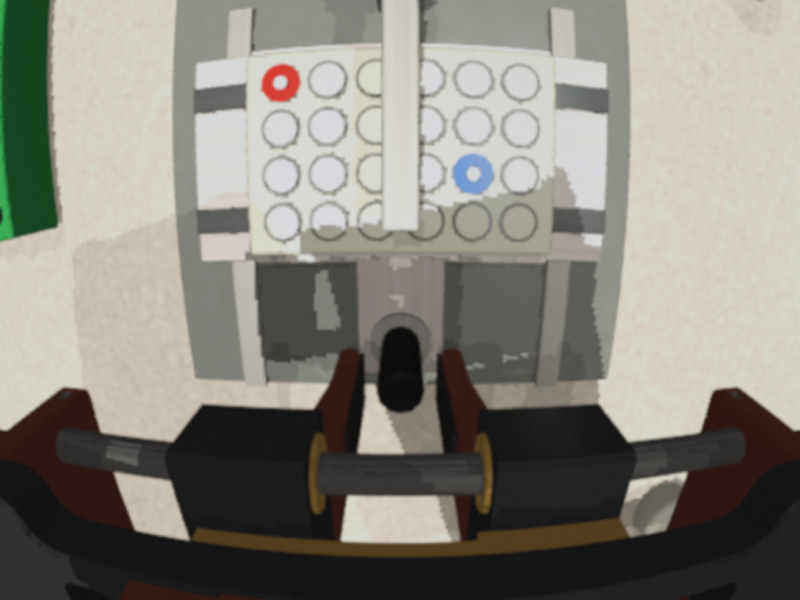

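Request:
{"fn": "jog_arm", "kwargs": {
  "increments": "0 0 0 0;0 0 0 0;-0.8 0.8 0 0;-1.8 1.7 0 0;-2.8 2.7 0 0;-3.8 3.7 0 0;-4.6 4.5 0 0;-5.1 4.9 0 0"
}}

```text
time_s: 4.3
ee_pos: [479.8, 139.6, 50.3]
orientation: [-3.134, -0.154, -0.004]
wrist_force: [2.2, 1.4, 1.8]
gripper_width: 17.1
```

Run:
```python
from h import *
print(tab(-117,-48),tab(-116.1,-49.1)); go(*tab(-116.1,-49.1),50.3,5.7)
for n in ['wrist','scene']:
  p=bot.camera_params(n);im,D=bot.get_image(n);np.savez('pics/%s4.npz'%n,im=im,D=D,**p)
  if n=='wrist': cv2.imwrite('pics/w4.png',cv2.resize(im[:,:,::-1],(800,600),interpolation=cv2.INTER_CUBIC))
  else: cv2.imwrite('pics/s4.png',cv2.resize(np.clip(im[160:240,230:350,::-1]*1.8,0,255).astype(np.uint8),None,fx=6,fy=6,interpolation=cv2.INTER_CUBIC))
go(*tab(-116.1,-49.1),50.3,5.7)
```

```text
[479.7458463  141.31692192] [480.75064804 140.31174857]
pos [479.8 139.6  50.3] yaw 5.63 F [2.2 1.4 1.8] w 17.1 t 4.3
shift cm [ 0.1  -0.06 -0.  ] turn -0.07 rows>= 0.024062464437116057 0.007813392725929737
pos [479.5 139.6  50.2] yaw 5.64 F [-1.1 -0.9  5.6] w 17.0 t 4.4
shift cm [ 0.13 -0.06 -0.01] turn -0.06 rows>= 0.029179386541862674 0.006714982251204297
```

View pics/w4.png

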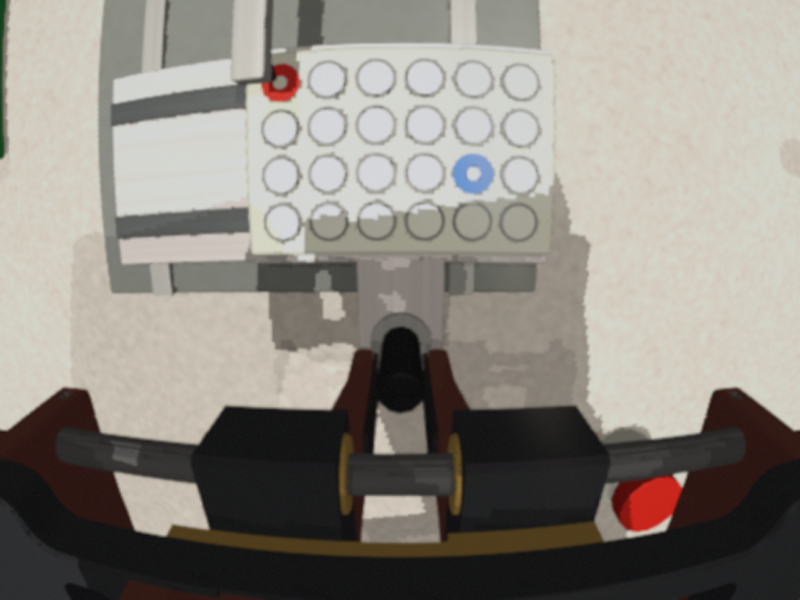

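View pics/s4.png

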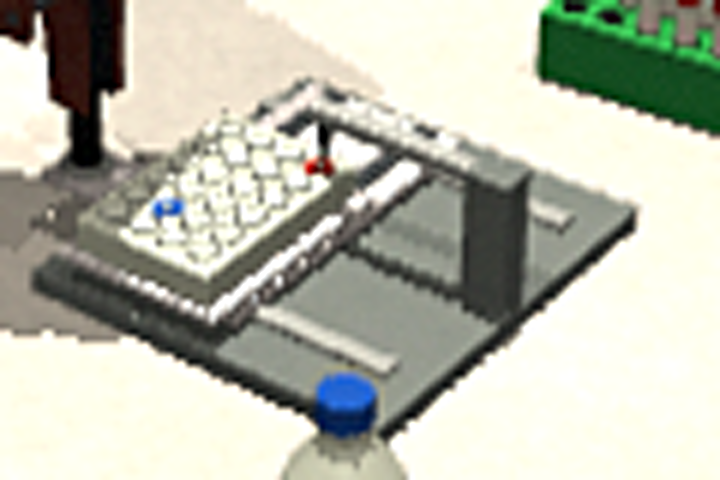

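Run:
```python
from h import *
z=dict(np.load('pics/wrist4.npz'));im=z['im']
c=im[25:85,130:220];cv2.imwrite('pics/w4z.png',cv2.resize(c[:,:,::-1],None,fx=8,fy=8,interpolation=cv2.INTER_CUBIC))
i=im.astype(int)
red=cenm(i[...,0]-i[...,1]>60,(150,30,215,80));blue=cenm(i[...,2]-i[...,0]>40,(255,80,340,135))
for n,c in(('red',red),('blue',blue)):
    w=onz(z,c[0],c[1],54,True);print(n,c,np.round(w,1),'tab',np.round(M0.T@(w[:2]-S0),1))
T=np.array(z['T'])
for P in [(0,0,54),(0,0,58),(0,0,85),(-6,0,92)]:
    q=np.linalg.inv(T)@np.array([*tab(*P[:2]),P[2],1]);t=np.arctan2(np.hypot(q[0],q[1]),q[2]);k=t*z['fx']/np.hypot(q[0],q[1]);u=z['cx']+q[0]*k;v=z['cy']+q[1]*k;print(P,((u-130+.5)*8-.5,(v-25+.5)*8-.5))
```

```text
red (np.float64(180.555900621118), np.float64(53.785714285714285), 322) [589.1 198.   54. ] tab [-2.6 -2.5]
blue (np.float64(302.27415730337077), np.float64(110.82022471910112), 445) [559.  118.1  54. ] tab [-40.5 -79. ]
(0, 0, 54) (np.float64(378.45244524160717), np.float64(205.40963549261414))
(0, 0, 58) (np.float64(365.19822412805274), np.float64(196.10658771882595))
(0, 0, 85) (np.float64(259.9595403668104), np.float64(123.01531772368708))
(-6, 0, 92) (np.float64(225.5319845974807), np.float64(187.96728740101958))
```

View pics/w4z.png

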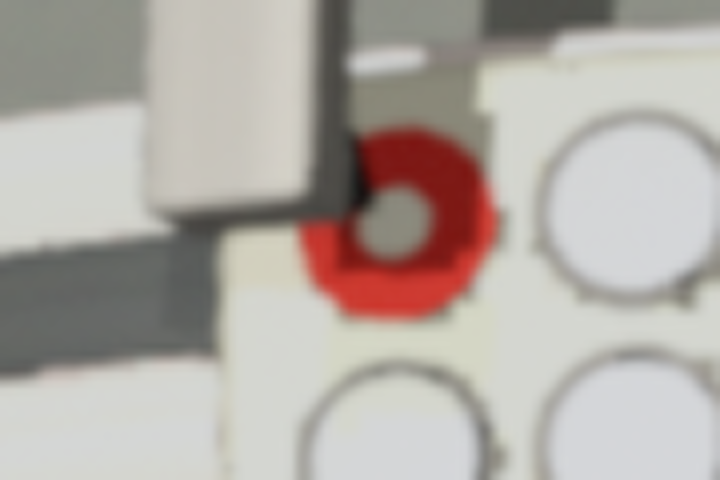

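Request:
{"fn": "jog_arm", "kwargs": {
  "increments": "0.1 -0.1 0 0;0.1 -0.1 0 0;0.1 -0.1 0 0;0.1 -0.1 0 0;0.1 -0.1 0 0;0.1 -0.1 0 0;0.1 -0.1 0 0;0.1 -0.1 0 0"
}}

```text
time_s: 5.2
ee_pos: [480.4, 140.7, 50.2]
orientation: [-3.134, -0.155, -0.002]
wrist_force: [-1.0, -1.8, 4.4]
gripper_width: 17.1
```

```bash
cat > chk.py <<'E'
from h import *
import sys
tag=sys.argv[1];b=[int(x) for x in sys.argv[2].split(',')]
p=bot.camera_params('wrist');im,D=bot.get_image('wrist');z=p
s=bot.state();print(np.round(s['ee_pos'],1),'tab',np.round(M0.T@(s['ee_pos'][:2]-S0),1),s['time_s'],np.round(s['wrist_force'],1),s['gripper_width'])
c=im[b[1]:b[1]+60,b[0]:b[0]+90];cv2.imwrite('pics/%s.png'%tag,cv2.resize(c[:,:,::-1],None,fx=8,fy=8,interpolation=cv2.INTER_CUBIC))
T=np.array(z['T'])
for P in [(0,0,54),(0,0,58)]:
    q=np.linalg.inv(T)@np.array([*tab(*P[:2]),P[2],1]);t=np.arctan2(np.hypot(q[0],q[1]),q[2]);k=t*z['fx']/np.hypot(q[0],q[1]);u=z['cx']+q[0]*k;v=z['cy']+q[1]*k;print(P,((u-b[0]+.5)*8-.5,(v-b[1]+.5)*8-.5))
E
python3 chk.py w5z 130,25
```

```text
[480.4 140.7  50.2] tab [-116.4  -48.6] 5.25 [-1.5 -1.   4.7] 17.110275881983892
(0, 0, 54) (np.float64(391.3741341783948), np.float64(212.09153540752868))
(0, 0, 58) (np.float64(378.3624949748314), np.float64(202.93468133196302))
```

View pics/w5z.png

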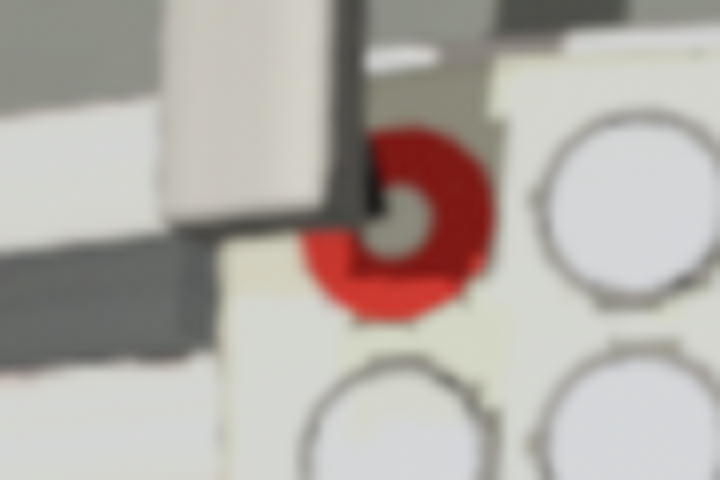

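Request:
{"fn": "jog_arm", "kwargs": {
  "increments": "0 0 0 0;0 0 0 0;0 0 0 0;0 0 0 0;0 0 0 0;0 0 0 0;0 0 0 0;0 0 0 0"
}}

```text
time_s: 6.05
ee_pos: [480.4, 140.7, 50.2]
orientation: [-3.134, -0.155, -0.002]
wrist_force: [-0.9, -0.6, 5.1]
gripper_width: 17.0
```

Request:
{"fn": "jog_arm", "kwargs": {
  "increments": "0.3 -0.6 0 0;1 -2 0 0;1.7 -3.4 0 0;2.4 -4.8 0 0;3.1 -6.1 0 0;3.6 -7.1 0 0;3.9 -7.7 0 0;3.9 -7.7 0 0"
}}

```text
time_s: 6.85
ee_pos: [512.3, 222.5, 50.4]
orientation: [-3.133, -0.156, -0.004]
wrist_force: [1.6, 0.6, -1.2]
gripper_width: 17.0
```

```bash
python3 chk.py w6z 250,80
```

```text
[512.1 222.   50.3] tab [-76.8  29.1] 6.9 [ 0.9  1.2 -1.5] 17.225713842887476
(0, 0, 54) (np.float64(426.39330073507153), np.float64(251.63471392405313))
(0, 0, 58) (np.float64(434.2288750615771), np.float64(251.94894212439044))
```

View pics/w6z.png

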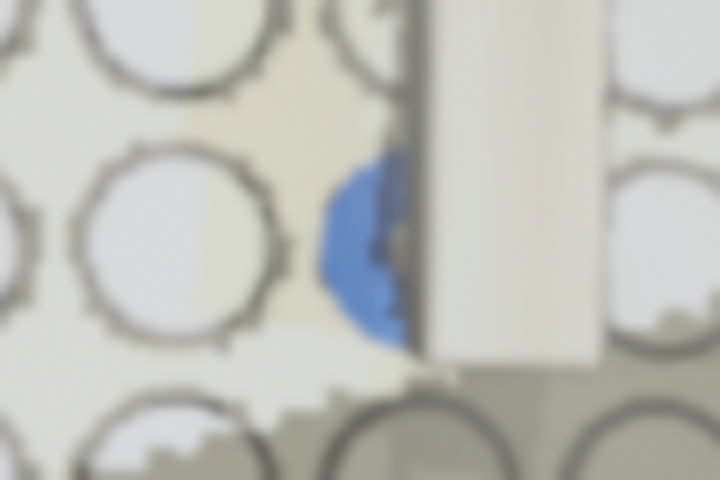

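Request:
{"fn": "jog_arm", "kwargs": {
  "increments": "0 0 0 0;0 0 0 0;0 0 0 0;0 0 -1 0;0 0 -4 0;0 0 -8 0;0 0 -12 0;0 0 -14 0",
  "jaw": 0.2
}}

```text
time_s: 7.7
ee_pos: [513.3, 221.8, 194.7]
orientation: [-3.132, -0.155, -0.012]
wrist_force: [0.2, 1.0, -0.4]
gripper_width: 52.9
```

Run:
```python
from h import *
go(614,-168,250,5.7)
for n in ['wrist','scene','top']:
  p=bot.camera_params(n);im,D=bot.get_image(n);np.savez('pics/%s7.npz'%n,im=im,D=D,**p)
  if n=='wrist': cv2.imwrite('pics/w7.png',cv2.resize(im[:,:,::-1],(800,600),interpolation=cv2.INTER_CUBIC))
  elif n=='scene': cv2.imwrite('pics/s7.png',cv2.resize(np.clip(im[160:240,230:350,::-1]*1.8,0,255).astype(np.uint8),None,fx=6,fy=6,interpolation=cv2.INTER_CUBIC))
  else: cv2.imwrite('pics/t7.png',cv2.resize(np.clip(im[135:250,170:290,::-1]*1.8,0,255).astype(np.uint8),None,fx=5,fy=5,interpolation=cv2.INTER_CUBIC))
```

```text
pos [513.3 221.8 194.7] yaw 5.67 F [ 0.2  1.  -0.4] w 52.9 t 7.7
shift cm [ 6.21 39.75 -5.71] turn -0.03 rows>= 8.127971863563038 0.004054298953603761
```

View pics/w7.png

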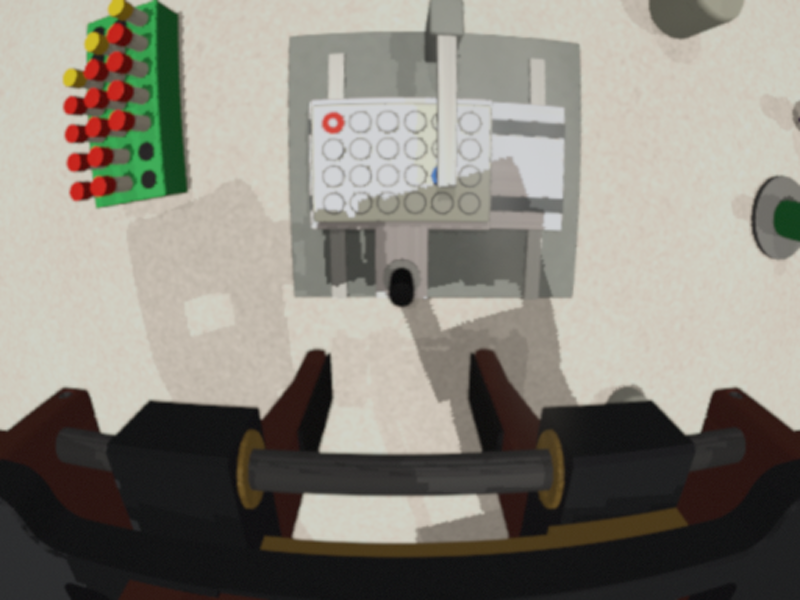

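View pics/s7.png

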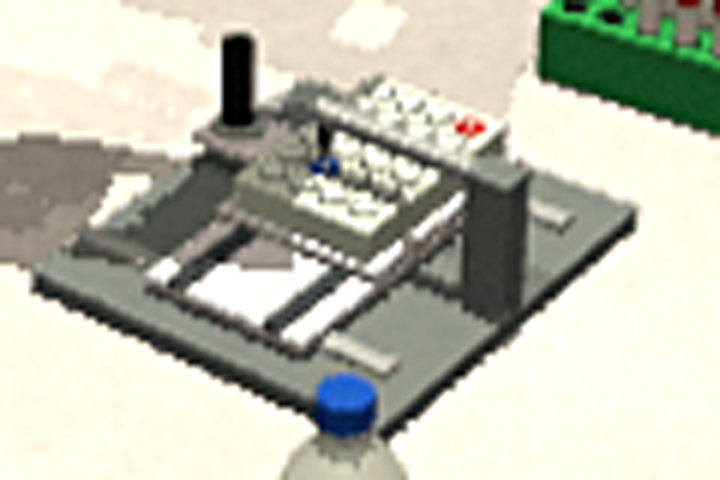

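View pics/t7.png

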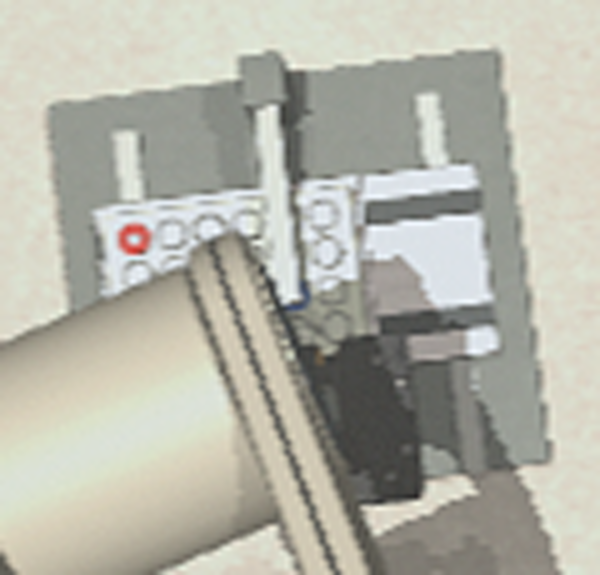

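Run:
```python
from h import *
for n,b,f in(('top7',(180,170,215,195),0),('wrist7',(195,65,230,95),1),('scene7',(285,170,330,190),0)):
    z=dict(np.load('pics/%s.npz'%n));i=z['im'].astype(int)
    c=cenm(i[...,0]-i[...,1]>35,b);w=onz(z,c[0],c[1],54,f);print(n,c,np.round(M0.T@(w[:2]-S0),1))
```

```text
top7 (np.float64(196.4), np.float64(182.36), 25) [39.3 77.8]
wrist7 (np.float64(212.79605263157896), np.float64(78.1907894736842), 152) [38.4 77. ]
scene7 (np.float64(307.90909090909093), np.float64(180.54545454545453), 11) [37.9 77.5]
```

Run:
```python
from h import *
t=dict(np.load('pics/top0.npz'));s=dict(np.load('pics/scene0.npz'))
for u,v in((608,201),(678,246)): print('purple top',onz(t,u*.64,v*.64,167))
for u,v in((258,380),(341,371)): print('purple top sc',onz(s,u*.64,v*.64,167))
print('jar',onz(t,495*.64,421*.64,55),'bottle',onz(t,483*.64,172*.64,125))
f=lambda u,v:(u/7+340-.4,v/7+150-.4)
print('disc c',onz(t,*f(211,230),8),'button',onz(t,*f(326,178),187),'handle rim',onz(t,*f(316,182),175))
fs=lambda u,v:(u/4.5+150-.4,v/4.5+180-.4)
print('button sc',onz(s,*fs(193,121),187),'rim sc',onz(s,*fs(209,258),97))
a=ray(s,*fs(193,121));b=ray(t,*f(326,178));print(tri([a,b]))
go(614,-168,250,5.7)
```

```text
purple top [ 724.2200514  -184.29017417  167.        ]
purple top [ 653.85306898 -284.84843933  167.        ]
purple top sc [ 660.18017218 -291.45263411  167.        ]
purple top sc [ 734.85394417 -193.04280152  167.        ]
jar [394.81526554 -16.08057654  55.        ] bottle [783.58020926  -3.92605614 125.        ]
disc c [ 614.25024795 -168.31026102    8.        ] button [ 613.96725674 -167.52741357  187.        ] handle rim [ 613.99883442 -167.20691429  175.        ]
button sc [ 616.0499091  -170.60412702  187.        ] rim sc [ 623.69881638 -175.66755769   97.        ]
[ 613.89109992 -168.45232118  184.80950393]
pos [512.7 221.6 192.2] yaw 5.66 F [0.5 0.1 0.4] w 52.5 t 7.85
shift cm [ 6.27 39.74 -5.95] turn -0.04 rows>= 8.133402887853107 0.004169274541317574
```

Request:
{"fn": "jog_arm", "kwargs": {
  "increments": "0.7 4.5 -2 0;1.4 9 -4 0;2.1 13.5 -5 0;2.8 18 -5 0;3.6 22.5 -5 0;4.4 27 -5 0;5.2 31.5 -5 0;5.9 36 -5 0",
  "jaw": 0.4
}}

```text
time_s: 8.65
ee_pos: [605.8, -132.8, 238.6]
orientation: [-3.131, -0.155, -0.005]
wrist_force: [0.1, 0.3, 1.1]
gripper_width: 61.7
```

Run:
```python
from h import *
go(614,-168,121,5.7)
n='wrist';p=bot.camera_params(n);im,D=bot.get_image(n);np.savez('pics/w8.npz',im=im,D=D,**p)
cv2.imwrite('pics/w8.png',cv2.resize(im[:,:,::-1],(800,600),interpolation=cv2.INTER_CUBIC))
go(614,-168,121,5.7)
```

```text
pos [ 605.8 -132.8  238.6] yaw 5.65 F [0.1 0.3 1.1] w 61.7 t 8.65
shift cm [ 0.42  3.66 11.74] turn -0.05 rows>= 2.4608048073818645 0.005498831560963747
pos [ 607.4 -138.9  238.7] yaw 5.49 F [ 1.1 -3.7 -0.1] w 61.3 t 8.7
shift cm [ 0.32  2.99 11.76] turn -0.21 rows>= 2.4284377019346737 0.023927981214510334
```

View pics/w8.png

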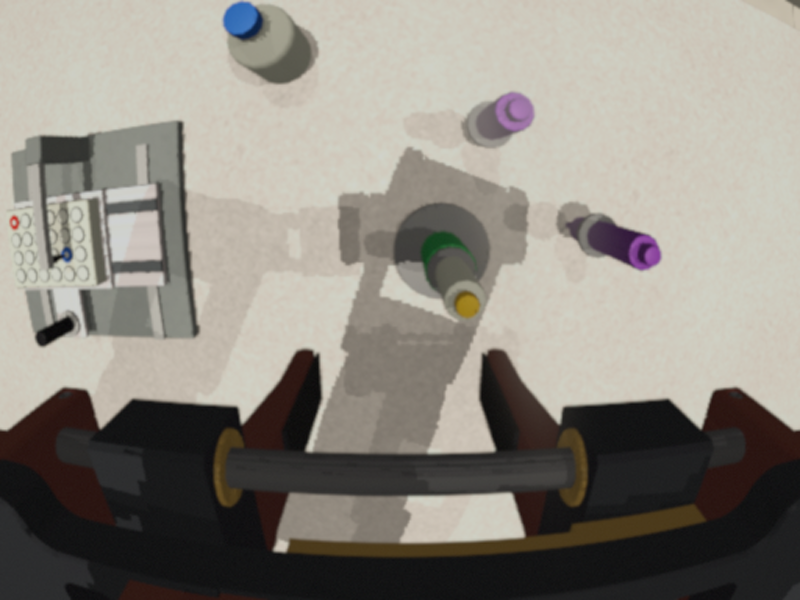

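Request:
{"fn": "jog_arm", "kwargs": {
  "increments": "0.3 1.5 0 0;0.3 3 0 0;0.3 3 0 0;0.3 3 0 0;0.3 3 0 0;0.3 3 0 0;0.3 3 1 0;0.3 3 2 0"
}}

```text
time_s: 9.5
ee_pos: [613.4, -167.9, 218.2]
orientation: [-3.135, -0.151, -0.008]
wrist_force: [-0.5, -1.0, -0.5]
gripper_width: 61.6
```

Run:
```python
from h import *
n='wrist';p=bot.camera_params(n);im,D=bot.get_image(n);np.savez('pics/w9.npz',im=im,D=D,**p)
i=im.astype(int);m=(i[...,0]-i[...,2]>90)&(i[...,1]-i[...,2]>50);m[240:]=0;c,s=biggest(m);print(c,s)
print(onz(p,*c,187,True)); 
q=dict(np.load('pics/w8.npz'));i=q['im'].astype(int);m=(i[...,0]-i[...,2]>90)&(i[...,1]-i[...,2]>50);m[240:]=0;c2,s=biggest(m);print(c2,onz(q,*c2,187,True))
print(tri([ray(p,*c,True),ray(q,*c2,True)]))
go(614,-168,121,5.7)
```

```text
[257.37714286 207.24571429] [251 200  14  15 175]
[ 615.08211959 -168.98890155  187.        ]
[298.66257669 195.16564417] [ 614.84337786 -168.543899    187.        ]
[ 613.92763299 -169.11623836  183.6257664 ]
pos [ 612.2 -167.6  215.9] yaw 5.52 F [-1.1 -0.5 -1.7] w 61.4 t 9.55
shift cm [0.16 0.09 9.49] turn -0.18 rows>= 1.8976369872863608 0.02091236201530678
```

Agrees: the axis is at about (614.3, -168.5) and the top at about 185. Descend.

Request:
{"fn": "jog_arm", "kwargs": {
  "increments": "0.2 0.1 0 0;0.2 0.1 2 0;0.2 0.1 4 0;0.2 0.1 6 0;0.2 0.1 8 0;0.2 0.1 9.4 0;0.2 0.1 9.5 0;0.2 0.1 9.5 0"
}}

```text
time_s: 10.35
ee_pos: [614.6, -168.1, 120.9]
orientation: [-3.134, -0.151, -0.003]
wrist_force: [-0.4, 1.1, -0.1]
gripper_width: 61.5
```

Request:
{"fn": "jog_arm", "kwargs": {
  "increments": "0 0 0 0;0 0 0 0;0 0 0 0;0 0 0 0;0 0 0 0;0 0 0 0;0 0 0 0;0 0 0 0",
  "jaw": -1,
  "newtons": 20
}}

```text
time_s: 11.15
ee_pos: [614.7, -168.2, 121.1]
orientation: [-3.134, -0.151, -0.003]
wrist_force: [0.3, 0.8, 1.6]
gripper_width: 24.5
```

Run:
```python
from h import *
n='wrist';p=bot.camera_params(n);im,D=bot.get_image(n)
cv2.imwrite('pics/w10.png',cv2.resize(im[:,:,::-1],(800,600),interpolation=cv2.INTER_CUBIC))
go(614,-168,121,5.7)
```

```text
pos [ 614.7 -168.1  121.1] yaw 5.52 F [ 0.1 -0.2  2.5] w 24.8 t 11.2
shift cm [-0.07 -0.02  0.01] turn -0.18 rows>= 0.0152601541217577 0.020600998367537014
```

View pics/w10.png

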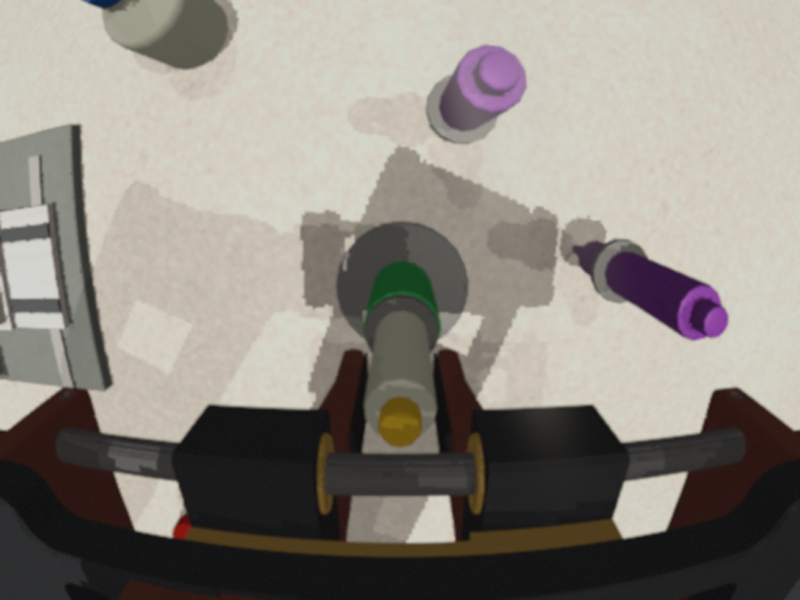

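Request:
{"fn": "jog_arm", "kwargs": {
  "increments": "0 0 -0.5 0;0 0 -2 0;0 0 -4 0;0 0 -6 0;0 0 -8 0;0 0 -9 0;0 0 -9 0;0 0 -9 0"
}}

```text
time_s: 12.0
ee_pos: [614.2, -168.4, 210.9]
orientation: [-3.134, -0.151, -0.003]
wrist_force: [-0.1, 0.4, -0.7]
gripper_width: 24.7
```

Run:
```python
from h import *
for n in ['scene','wrist']:
  p=bot.camera_params(n);im,D=bot.get_image(n)
  if n=='scene': cv2.imwrite('pics/s11.png',cv2.resize(np.clip(im[100:300,120:320,::-1]*1.6,0,255).astype(np.uint8),None,fx=3,fy=3,interpolation=cv2.INTER_CUBIC))
  else: cv2.imwrite('pics/w11.png',cv2.resize(im[:,:,::-1],(800,600),interpolation=cv2.INTER_CUBIC))
go(614,-168,121,5.7)
```

```text
pos [ 613.8 -168.3  210. ] yaw 5.52 F [-0.1  0.4 -0.2] w 24.8 t 12.1
shift cm [0.01 0.01 8.9 ] turn -0.18 rows>= 1.7799555520368613 0.02094059082613537
```

View pics/s11.png

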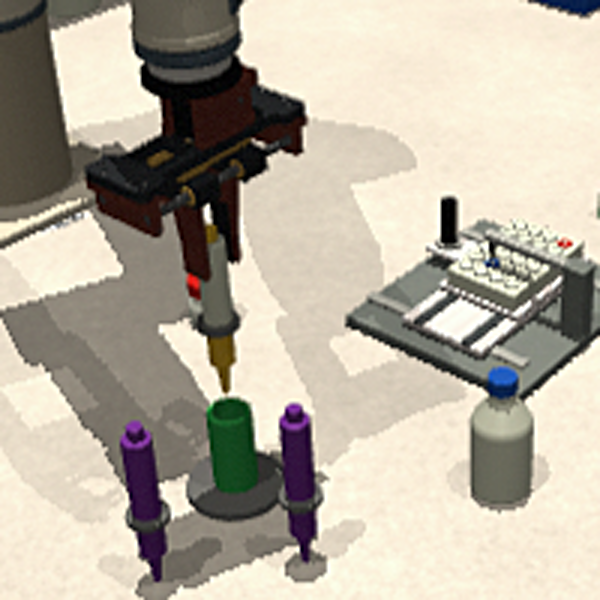

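View pics/w11.png

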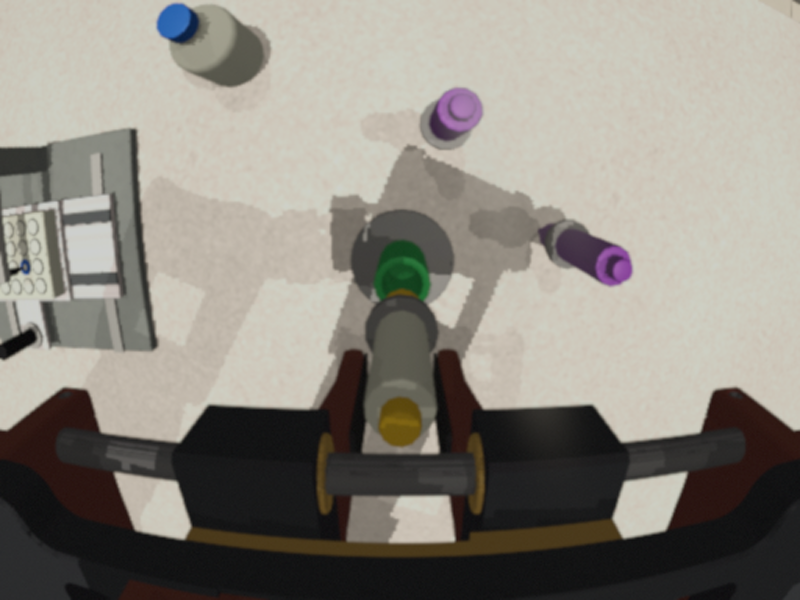

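Request:
{"fn": "jog_arm", "kwargs": {
  "increments": "-1 0 0 0;-3 0 0 0;-5 0 0 0;-6 0 0 0;-6 0 1.5 0;-6 0 4.5 0;-6 0 7 0;-6 0 7.8 0"
}}

```text
time_s: 12.9
ee_pos: [552.1, -173.1, 129.3]
orientation: [-3.132, -0.151, 0.006]
wrist_force: [-0.6, 0.5, -0.5]
gripper_width: 24.7
```

Run:
```python
from h import *
go(614,-168.3,132,5.52)
```

```text
pos [ 552.1 -173.1  129.3] yaw 5.52 F [-0.6  0.5 -0.5] w 24.7 t 12.9
shift cm [ 6.21  0.11 -0.29] turn -0.0 rows>= 1.2427889833966128 0.0005251366033857472
```

Request:
{"fn": "jog_arm", "kwargs": {
  "increments": "1.2 0 -0.1 0;2.4 0 -0.2 0;3.4 0.1 -0.2 0;4.3 0.1 -0.2 0;5.1 0.1 -0.2 0;5.9 0.1 -0.2 0;6.7 0.1 -0.2 0;7.4 0.1 -0.2 0",
  "newtons": 15
}}

```text
time_s: 13.7
ee_pos: [626.3, -166.9, 130.9]
orientation: [-3.131, -0.151, 0.007]
wrist_force: [-1.2, -1.9, -0.6]
gripper_width: 24.7
```

```bash
cat > look.py <<'E'
from h import *
import sys
t=sys.argv[1]
go(636,-168.3,132,5.52)
for n in ['scene','wrist']:
  p=bot.camera_params(n);im,D=bot.get_image(n);np.savez('pics/%s%s.npz'%(n,t),im=im,D=D,**p)
  if n=='scene': cv2.imwrite('pics/s%s.png'%t,cv2.resize(np.clip(im[100:300,120:345,::-1]*1.6,0,255).astype(np.uint8),None,fx=3,fy=3,interpolation=cv2.INTER_CUBIC))
  else: cv2.imwrite('pics/w%s.png'%t,cv2.resize(im[:,:,::-1],(800,600),interpolation=cv2.INTER_CUBIC))
E
python3 look.py 12
```

```text
pos [ 626.3 -166.9  130.9] yaw 5.51 F [-1.2 -1.9 -0.6] w 24.7 t 13.7
shift cm [ 0.95  0.23 -0.12] turn -0.01 rows>= 0.1971425645120708 0.0006617806829232637
```

View pics/s12.png

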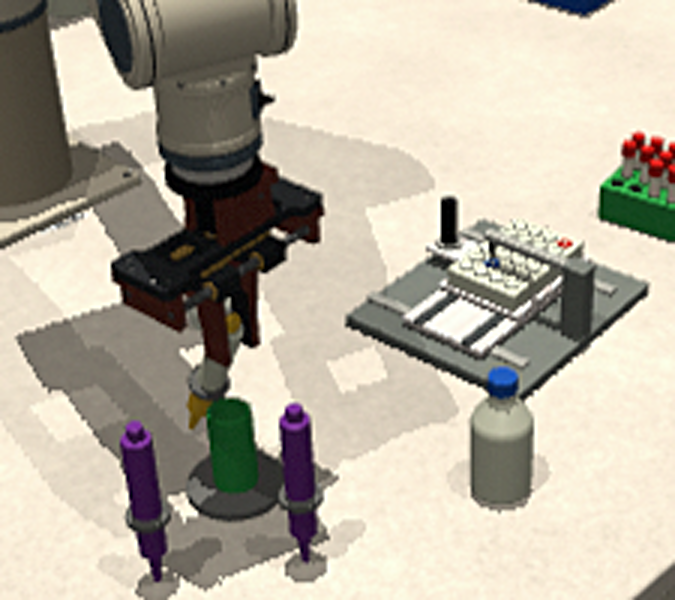

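View pics/w12.png

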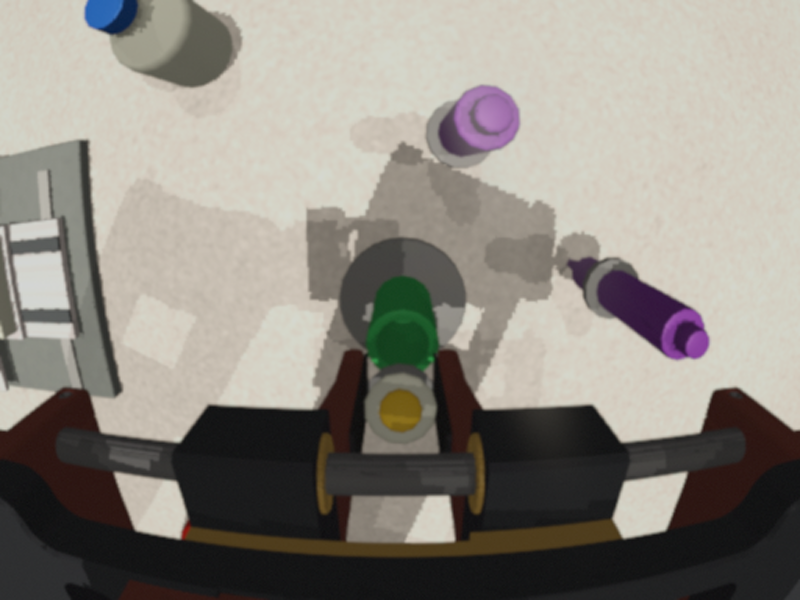

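```bash
cat > ang.py <<'E'
from h import *
def ang(p,im,s):
    i=im.astype(int);m=(i[...,0]-i[...,2]>70)&(i[...,1]-i[...,2]>40);m[300:]=0
    c,st=biggest(m);Rm=R.from_rotvec(s['orientation']).as_matrix();g=s['ee_pos']-19*Rm[:,2]
    o,d=ray(p,*c,True);o=Rm.T@(o-g);d=Rm.T@d
    q=o-d*o[1]/d[1] if abs(d[1])>.2 else None
    # point on ray at distance 47 from grasp (button end), nearest solution
    b=o@d/(d@d);cc=(o@o-45**2)/(d@d);disc=b*b-cc
    for t in (-b-np.sqrt(max(disc,0)),-b+np.sqrt(max(disc,0))):
        P=o+t*d;print('px',c,st,'pt',np.round(P,1),'disc',disc,'tilt',np.degrees(np.arctan2(P[0],-P[2])))
if __name__=='__main__':
    s=bot.state();p=bot.camera_params('wrist');im,D=bot.get_image('wrist');ang(p,im,s)
E
python3 ang.py
```

```text
px [255.85361217 262.71673004] [243 250  26  26 526] pt [  5.2   0.1 -44.7] disc 1717.4952547586436 tilt 6.682685444646622
px [255.85361217 262.71673004] [243 250  26  26 526] pt [-35.7   0.1  27.4] disc 1717.4952547586436 tilt -127.44892897344393
```

Run:
```python
from h import *
p=bot.camera_params('wrist');s=bot.state();Rm=R.from_rotvec(s['orientation']).as_matrix();g=s['ee_pos']-19*Rm[:,2]
for n,(u,v) in {'up':(400,421),'now':(400,410),'ringnow':(400,405)}.items():
    o,d=ray(p,u*.64,v*.64,True);o=Rm.T@(o-g);d=Rm.T@d
    for z in(-50,-47,-40,-35,0): print(n,z,np.round(o+d*(z-o[2])/d[2],1))
print(o)
# scene pixel axis
z=dict(np.load('pics/scene12.npz'));i=z['im'].astype(int)
cv2.imwrite('pics/s12z.png',cv2.resize(np.clip(z['im'][195:250,170:215,::-1]*1.8,0,255).astype(np.uint8),None,fx=11,fy=11,interpolation=cv2.INTER_CUBIC))
c=z['im'];w=dict(np.load('pics/wrist12.npz'))['im'][190:300,205:310];cv2.imwrite('pics/w12z.png',cv2.resize(w[:,:,::-1],None,fx=5,fy=5,interpolation=cv2.INTER_CUBIC))
```

```text
up -50 [  4.6   0.2 -50. ]
up -47 [  2.8   0.2 -47. ]
up -40 [ -1.4   0.2 -40. ]
up -35 [ -4.4   0.2 -35. ]
up 0 [-25.4   0.3   0. ]
now -50 [  8.4   0.2 -50. ]
now -47 [  6.7   0.2 -47. ]
now -40 [  2.7   0.2 -40. ]
now -35 [ -0.1   0.2 -35. ]
now 0 [-19.9   0.2   0. ]
ringnow -50 [ 10.1   0.2 -50. ]
ringnow -47 [  8.5   0.2 -47. ]
ringnow -40 [  4.6   0.2 -40. ]
ringnow -35 [  1.8   0.2 -35. ]
ringnow 0 [-17.5   0.2   0. ]
[ 7.73726416e+01  1.70239191e-01 -1.71604154e+02]
```

View pics/s12z.png

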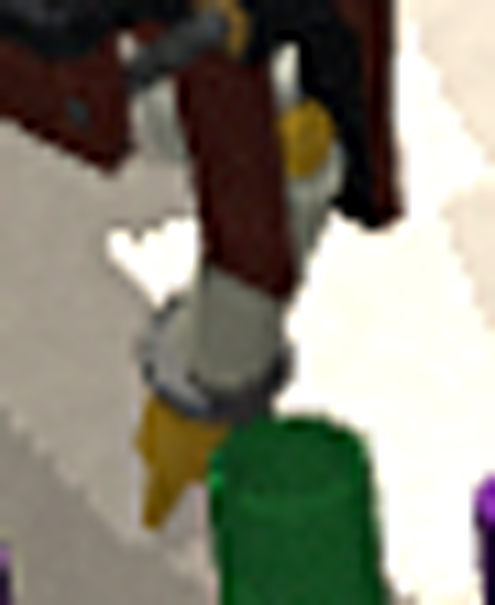

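View pics/w12z.png

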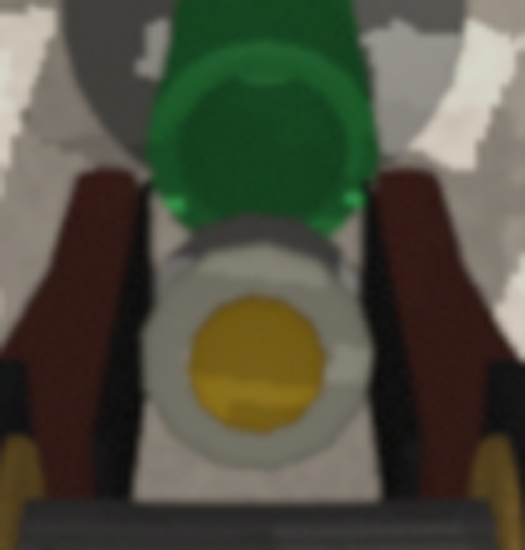

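```bash
cat > pl.py <<'E'
from h import *
def plane(p,u,v,s,zt=False):
    Rm=R.from_rotvec(s['orientation']).as_matrix();g=s['ee_pos']-19*Rm[:,2]
    o,d=ray(p,u,v);o=Rm.T@(o-g);d=Rm.T@d
    return o-d*o[1]/d[1]
E
python3 - <<'E'
from pl import *
s=bot.state();z=dict(np.load('pics/scene12.npz'));print(s['ee_pos'])
for n,(u,v) in {'button':(308,138),'collar':(217,362),'tip':(153,525),'fingertip':(250,285)}.items():
    print(n,np.round(plane(z,u/11+170-.45,v/11+195-.45,s),1))
E
```

```text
[ 626.521145   -166.94294868  131.01062897]
button [  4.9   0.  -40.7]
collar [-35.4   0.   42.6]
tip [-66.8   0.  108.8]
fingertip [-20.5   0.   12.7]
```

Request:
{"fn": "jog_arm", "kwargs": {
  "increments": "0.5 0.1 0 0;1 0.2 0 0;1.5 0.2 0 0;2 0.2 0 0;2.5 0.2 0 0;2.5 0.2 0 0;2.5 0.2 0 0;2.5 0.2 0 0"
}}

```text
time_s: 14.65
ee_pos: [651.7, -166.5, 131.0]
orientation: [-3.132, -0.151, 0.005]
wrist_force: [-0.5, 0.4, -0.7]
gripper_width: 24.7
```

```bash
python3 look.py 13
python3 - <<'E'
import numpy as np,cv2
z=np.load('pics/scene13.npz')['im'];cv2.imwrite('pics/s13z.png',cv2.resize(np.clip(z[190:250,165:225,::-1]*1.8,0,255).astype(np.uint8),None,fx=10,fy=10,interpolation=cv2.INTER_CUBIC))
E
```

```text
pos [ 651.7 -166.5  131. ] yaw 5.53 F [-0.5  0.4 -0.7] w 24.7 t 14.65
shift cm [-1.58  0.03 -0.09] turn 0.01 rows>= 0.3163236258982266 0.0006828443231206218
```

View pics/s13z.png

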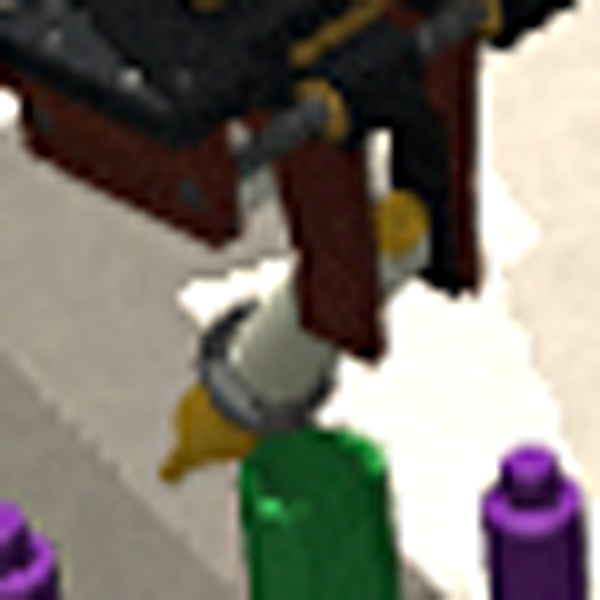

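View pics/w13.png

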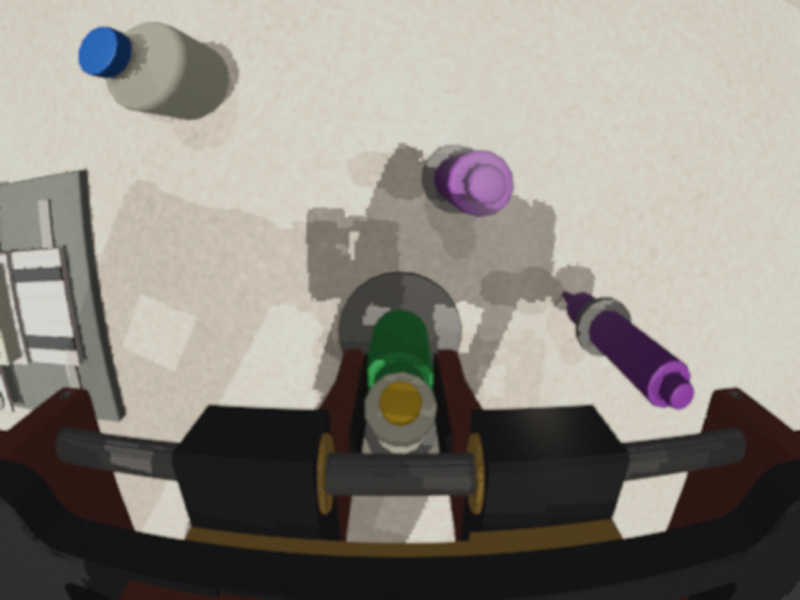

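Run:
```python
from pl import *
s=bot.state();z=dict(np.load('pics/scene13.npz'));P={}
for n,(u,v) in {'button':(403,222),'collar':(268,368),'tip':(167,475)}.items():
    P[n]=plane(z,u/10+165-.45,v/10+190-.45,s);print(n,np.round(P[n],1))
d=P['button']-P['tip'];print(np.linalg.norm(d),np.degrees(np.arctan2(d[0],-d[2])))
```

```text
button [  6.6   0.  -39.4]
collar [-49.5   0.   32.5]
tip [-95.7   0.   91.2]
165.82750964902704 38.066630940376086
```

Request:
{"fn": "jog_arm", "kwargs": {
  "increments": "0.5 0 0 0;1 0 0 0;1.5 0 0 0;1.9 0 0 0;1.9 0 0 0;1.9 0 0 0;1.9 0 0 0;1.9 0 0 0"
}}

```text
time_s: 15.55
ee_pos: [670.4, -164.7, 131.0]
orientation: [-3.132, -0.151, 0.005]
wrist_force: [-0.9, -0.0, 0.4]
gripper_width: 24.2
```

```bash
python3 look.py 14
python3 - <<'E'
import numpy as np,cv2
z=np.load('pics/scene14.npz')['im'];cv2.imwrite('pics/s14z.png',cv2.resize(np.clip(z[190:250,165:225,::-1]*1.8,0,255).astype(np.uint8),None,fx=10,fy=10,interpolation=cv2.INTER_CUBIC))
E
```

```text
pos [ 670.4 -164.7  131. ] yaw 5.52 F [-0.9 -0.   0.4] w 24.2 t 15.55
shift cm [-3.46  0.03 -0.09] turn -0.0 rows>= 0.6928786946819168 0.00013773849233280328
```

View pics/s14z.png

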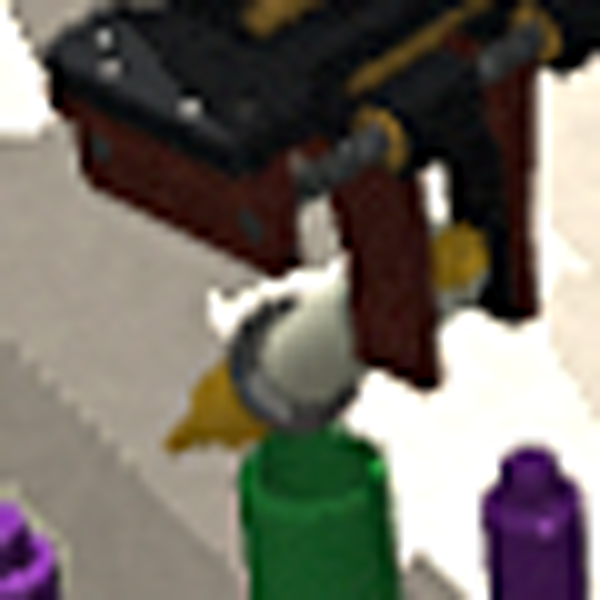

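Run:
```python
from pl import *
s=bot.state();z=dict(np.load('pics/scene14.npz'));P={}
for n,(u,v) in {'button':(465,253),'collar':(298,362),'tip':(172,448)}.items():
    P[n]=plane(z,u/10+165-.45,v/10+190-.45,s);print(n,np.round(P[n],1))
d=P['button']-P['tip'];print(np.linalg.norm(d),np.degrees(np.arctan2(d[0],-d[2])))
```

```text
button [  8.4   0.  -39.3]
collar [-56.6   0.   25. ]
tip [-111.     0.    80.1]
168.82172754353158 45.009775894504706
```

Request:
{"fn": "jog_arm", "kwargs": {
  "increments": "0 0 0 0;0 0 0 0;0 0 -0.5 0;0 0 -2 0;0 0 -4 0;0 0 -6 0;0 0 -8 0;0 0 -10 0",
  "newtons": 45
}}

```text
time_s: 16.45
ee_pos: [671.1, -165.4, 233.4]
orientation: [-3.132, -0.151, 0.002]
wrist_force: [0.1, -0.1, -0.9]
gripper_width: 24.4
```

```bash
python3 look.py 15
python3 - <<'E'
from h import *
c=tab(10,29.5);t=c+111*np.array([np.cos(.0963),np.sin(.0963)]);print(c,t);go(t[0],t[1],246,5.52)
E
```

```text
pos [ 671.1 -165.4  233.4] yaw 5.52 F [ 0.1 -0.1 -0.9] w 24.4 t 16.45
shift cm [-3.510e+00  1.000e-02  1.014e+01] turn -0.0 rows>= 2.147110365615334 0.0002685620223894563
[598.42062308 231.04733681] [708.90633092 241.72012293]
pos [ 673.  -165.9  235.7] yaw 5.51 F [ 0.4  0.3 -0.6] w 24.1 t 16.55
shift cm [  7.49 -40.23  -0.84] turn -0.01 rows>= 8.186791523675277 0.0006393219228682121
```

View pics/s15.png

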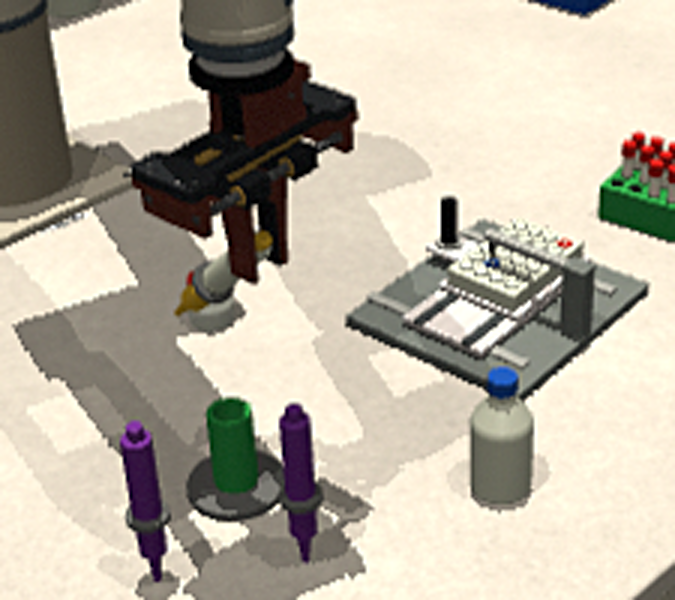

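Clear of the sleeve and still slanted at 45°. Carry it gently over the plate.

Request:
{"fn": "jog_arm", "kwargs": {
  "increments": "0.2 -1 0 0;0.6 -3.5 -0.5 0;1.2 -6.5 -0.8 0;1.8 -9.5 -0.8 0;2.4 -12.5 -0.8 0;3 -15.5 -0.8 0;3.5 -18.5 -0.8 0;4 -21.5 -0.8 0"
}}

```text
time_s: 17.35
ee_pos: [691.4, 53.9, 243.6]
orientation: [-3.134, -0.151, -0.003]
wrist_force: [-0.0, -1.6, 0.1]
gripper_width: 23.9
```

Run:
```python
from h import *
go(708.9,241.7,246,5.52)
```

```text
pos [691.4  53.9 243.6] yaw 5.53 F [-0.  -1.6  0.1] w 23.9 t 17.35
shift cm [  3.55 -18.52  -0.16] turn 0.01 rows>= 3.7723626204336007 0.0012704317828588284
```

Request:
{"fn": "jog_arm", "kwargs": {
  "increments": "0.6 -3 0 0;1.2 -6 0 0;1.7 -9 0 0;2.3 -12 0 0;2.8 -14.5 0 0;3.2 -16.5 0 0;3.5 -17.9 0 0;3.5 -18.5 0 0"
}}

```text
time_s: 18.15
ee_pos: [708.1, 242.8, 243.7]
orientation: [-3.134, -0.153, -0.002]
wrist_force: [0.3, -0.2, -1.2]
gripper_width: 24.2
```

Request:
{"fn": "jog_arm", "kwargs": {
  "increments": "0 0 0 0;0 0 0 0;0 0 0 0;0 0 0 0;0 0 0 0;0 0 0 0;0 0 0 0;0 0 0 0"
}}

```text
time_s: 18.95
ee_pos: [708.1, 242.8, 243.8]
orientation: [-3.134, -0.153, -0.002]
wrist_force: [0.8, 0.5, -1.1]
gripper_width: 24.0
```

```bash
python3 look.py 16
python3 - <<'E'
from h import *
z=np.load('pics/scene16.npz')['im'];cv2.imwrite('pics/s16z.png',cv2.resize(np.clip(z[120:240,240:380,::-1]*1.8,0,255).astype(np.uint8),None,fx=5,fy=5,interpolation=cv2.INTER_CUBIC))
p=bot.camera_params('top');im,D=bot.get_image('top');np.savez('pics/top16.npz',im=im,D=D,**p);cv2.imwrite('pics/t16.png',cv2.resize(np.clip(im[110:250,150:290,::-1]*1.8,0,255).astype(np.uint8),None,fx=4,fy=4,interpolation=cv2.INTER_CUBIC))
E
```

```text
pos [708.1 242.8 243.8] yaw 5.59 F [ 0.8  0.5 -1.1] w 24.0 t 18.95
shift cm [-11.2   40.25  11.  ] turn 0.07 rows>= 8.641012017331526 0.008170787207015195
```

View pics/s16z.png

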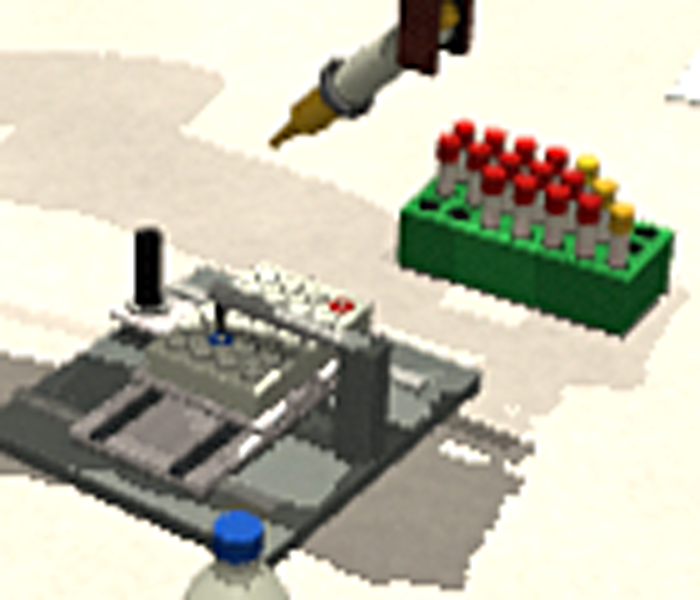

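View pics/w16.png

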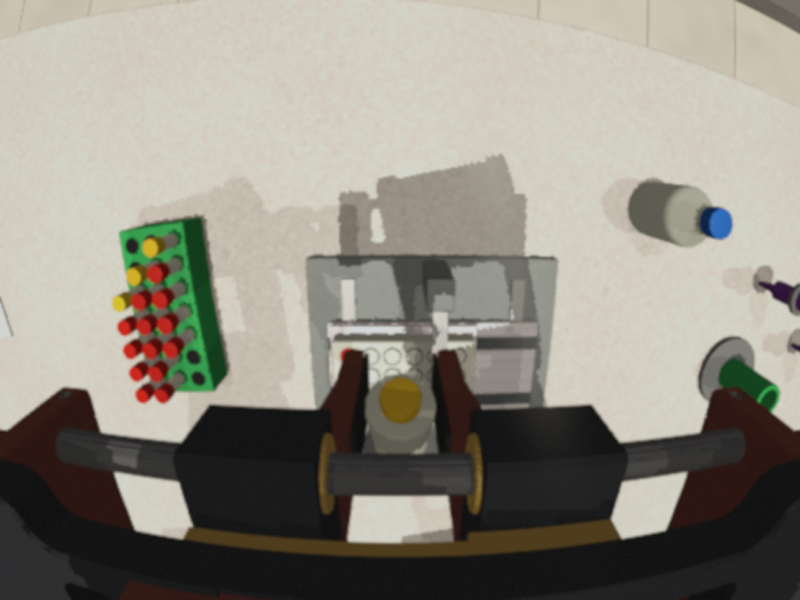

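View pics/t16.png

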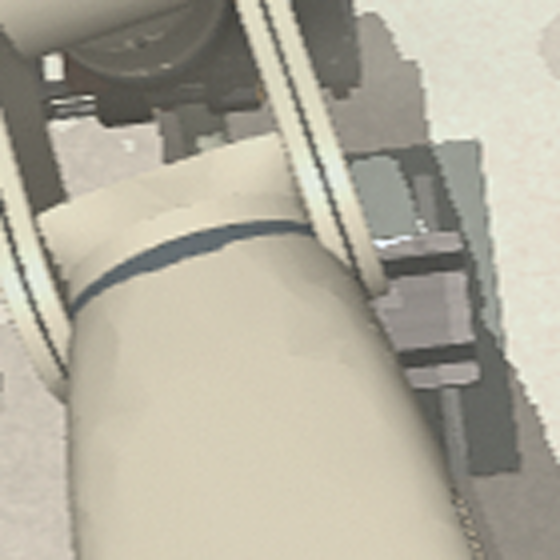

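Run:
```python
from pl import *
s=bot.state();z=dict(np.load('pics/scene16.npz'));P={}
Rm=R.from_rotvec(s['orientation']).as_matrix();g=s['ee_pos']-19*Rm[:,2]
for n,(u,v) in {'button':(450,14),'collar':(341,90),'tip':(275,143)}.items():
    P[n]=plane(z,u/5+240-.4,v/5+120-.4,s);w=g+Rm@P[n];print(n,np.round(P[n],1),'world',np.round(w,1),'tab',np.round(M0.T@(w[:2]-S0),1))
d=P['button']-P['tip'];print(np.linalg.norm(d),np.degrees(np.arctan2(d[0],-d[2])))
d=P['collar']-P['tip'];print(np.linalg.norm(d),np.degrees(np.arctan2(d[0],-d[2])))
b=tab(0,0);w=onz(z,221/5+240-.4,339/5+120-.4,54);print('blue',M0.T@(w[:2]-S0))
w=onz(z,342/5+240-.4,306/5+120-.4,54);print('red',M0.T@(w[:2]-S0))
print(s['time_s'],np.abs(s['dq']).max(),s['gripper_width'])
```

```text
button [  9.    0.  -38.7] world [717.  243.5 301.5] tab [129.2  30.1]
collar [-59.7   0.   29.3] world [648.8 237.1 233.4] tab [60.7 30.5]
tip [-104.9    0.    78.9] world [603.8 232.9 183.7] tab [15.6 30.8]
163.67365822859 44.08022226855878
67.1041316151529 42.35712166577253
blue [ 0.23912192 -0.37186597]
red [38.97866237 76.43478627]
19.1 0.002301950132987696 23.85617734215989
```

Request:
{"fn": "jog_arm", "kwargs": {
  "increments": "0 0 0 0;0 0 0 0;0 0 0 0;0 0 0 0;0 0 0 0;0 0 0 0;0 0 0 0;0 0 0 0"
}}

```text
time_s: 19.9
ee_pos: [708.2, 242.8, 243.7]
orientation: [-3.134, -0.153, -0.002]
wrist_force: [-0.2, -0.2, -0.5]
gripper_width: 24.1
```

Run:
```python
from h import *
im,D=bot.get_image('scene');z=np.load('pics/scene16.npz')['im']
a=lambda i:biggest(((i[...,0].astype(int)-i[...,2]>40)&(i[...,1].astype(int)-i[...,2]>20)&(np.arange(512)[None]<310)&(np.arange(384)[:,None]>130)&(np.arange(512)[None]>285)&(np.arange(384)[:,None]<155)))
print(a(im),a(z));s=bot.state();print(s['ee_pos'],s['gripper_width'],np.abs(im[120:240,240:380].astype(int)-z[120:240,240:380]).mean())
print(bot.hand_in())
```

```text
(array([300.59649123, 143.12280702]), array([294, 138,  13,  11,  57], dtype=int32)) (array([300.59649123, 143.12280702]), array([294, 138,  13,  11,  57], dtype=int32))
[708.16226718 242.84534647 243.73795126] 23.89380214338591 0.6602777777777777
the job is handed in; nothing more can be done
None
```

The job was done in the order asked and handed in at about 20 s, with the dispenser still held in the gripper.

- **Plate:** I pinched the knob and slid the red well under the pointer. After a correction of about 1 mm it was within about 0.5 mm, and I held it there for more than a second. I then slid the blue well under the pointer and let go. The last scene view puts blue 0.2 mm and 0.4 mm off centre. Just after I let go, the three cameras put it within about 1 mm of centre.
- **Dispenser:** I drew it up out of the sleeve. The tool itself cannot tilt, so I swung the dispenser in the grip by pushing its nose lightly against the sleeve's outer rim. It turned about the upper end of the handle, so it is held there, off the nominal grip point, at 45 N.
- **Final pose:** The slant measures 44° button to tip and about 42° on the shorter nose section. The tip is about 184 mm above the bench, roughly 6 mm from the plate's centre. Two views about 0.9 s apart showed no change.
- **Other objects:** The arm did not go near the bottle, jar, tube rack or purple look-alikes, and they look undisturbed in the views taken. I did not re-measure their positions.

**Disagreements:** The wrist and top views differed by about 1 mm, within calibration. An early scene-camera reading of the pointer tip was about 10 mm off; I discarded it in favour of the table outline, which the close wrist view of the needle confirmed.

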